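# Change the printer's build plate and dock the scrapers

### The arm

A 6-joint arm with a two-finger parallel gripper is mounted at the origin on the work surface. World frame = base frame: x ahead of the robot, y to its left, z up, the work surface at z = 0. Lengths are in m, angles in rad, forces in N, time in s.
With the tool pointing down it reaches from about 0.275 to 0.875 m from the base axis. Payload 12.5 kg.
Tool frame: the origin (TCP) lies at the very end of the fingers, on their centre line; the grasp point (between the pads) lies 19 mm behind it (env.grasp_offset is the distance from the TCP to the grasp point, in m); z points along the fingers, y is the direction in which the jaws open and shut (so a half turn about z gives the same grasp; the last joint's range is limited). The gripper opens to 85 mm and grips with 20 to 120 N. Pads are 22 mm wide; open, the fingers measure 114 mm over their backs; the gripper's body (76 mm by 85 mm) begins 54 mm behind the grasp point. The pads swing forward as they close: fully open they stand 13 mm farther back than shut.
Start: joints at [1.036, 0.351, 1.652, -0, 1.139, -0.085], TCP at [0.239, 0.495, 0.199] pointing down, gripper open.
Joint ranges: [-2.75, 2.75], [-0.79, 2.1], [0.01, 2.65], [-1.57, 4.71], [0.07, 3.14], [-2.87, 2.87]. Speed limits (rad/s): [2.22, 2.22, 2.79, 3.14, 3.14, 3.14].

### API

Orientations are given as a unit quaternion [w, x, y, z].
In Python, from plant import env gives the robot as it stands.
- The arm moves only by the tool jog_arm, never from a script. Its arguments are lists of equal length, an entry for each row: "turn": the turn, a rotation vector about the tool's x, y, z in rad, a list of three; "linear": the shift along the tool's x, y, z in m, a list of three; "claw": the opening, from 0 (shut) to 1 (fully open). In form: {"turn": [[rx, ry, rz], ...], "linear": [[x, y, z], ...], "claw": [claw, ...]}. A call has 1 to 5 rows; each row is the pose to reach, as a shift and turn from the pose commanded when the call began, along the tool's axes at that moment; what a row does not reach only later rows make up. A row lasts 1/8 s, in which the tool goes at most 62.5 mm and 10.7 degrees, less where a joint would pass 70% of its speed; a pose out of reach is approached as far as the arm can. A call with a gripper value outside its range is refused whole. The fingers move at their own pace and stop on an object; the grip force is fixed at half the most. Time passes only in rows, so rows that repeat a pose let the fingers close. It gives the time, the measured TCP pose, the force and the opening at its end, in the units of the state.
- env.sense(): the state, without advancing time (a new reading comes with each control period).
- env.read_camera(name): name is "scene" or "side" or "wrist"; returns the picture (480x640x3 uint8, red, green, blue); there is no depth.
- env.get_calibration(name): a dict with "intrinsics" (3x3 intrinsics, pixels), "dist_coeffs" ([k1, k2, p1, p2, k3] as OpenCV has them; the pictures are not rectified), "xyz" and "orientation" of the camera in the world. Camera axes: x right, y up, looking along -z (the intrinsics and any distortion apply to the point x, -y, -z); pixel columns grow to the right and rows downward; lengths in m; the calibration is good to about 2 mm. A picture is of the moment at which its call begins: read the wrist's pose just before it. get_calibration takes no time and is no camera call; for the wrist camera it gives the pose at the moment of the call.
- env.sign_off(): hands the job in, once; it reports no verdict.
The state is a dict: "time": time; "joint_positions": joint angles; "joint_velocities": joint speeds; "effort": joint torques, N m; "eef_pos": TCP position; "tcp_rot": TCP orientation; "ft_force": force on the tool from outside, world axes, zero at the start; "wrist_torque": the same for the moment, N m; "finger_gap": finger opening in m.
Only numpy, scipy, OpenCV 4.12 (cv2) and the standard library are available. Lean on these libraries where they do the work, as an engineer would, in place of code of your own. Each camera call takes 0.05 s, during which the arm holds its last target.

### The job

Turn the 3D printer round for its next job: draw the finished plate (orange fin, with the gear on it) level out of the bed channel and lay it flat on the middle of the cork cooling mat, then slide the empty plate (blue fin) fully home into the bed channel. Slide every scraper on the bench blade first into a slot of its own in the wooden dock until its handle meets the block, at any time and in any slot; leave the tin and the glue stick alone.

Things in the scene. Friction and masses are not known exactly. Their poses are not given: they have to be found in the camera images.
- bed: black printer bed, fixed; its channel floor is 20 mm above the origin (on the bench under the bed's middle) and spans x = -55 to +57 mm, y +-65 mm. +x: the way a plate slides in; -x: the open front facing the robot, also open below the fin; z up. A printer frame 0.21 m high and 0.4 m wide stands 0.26 m behind it (+x)
- bed_home (a point): where a fully home plate's middle lies (22.5 mm above the bed's origin); axes as the bed's. End stop 56.5 mm beyond in x. Side walls 93 mm apart from x = -30 mm on, with a funnel widening from there to x = -55; from x = -15 on, lips cover 8 mm of the plate's side edges, 7 mm above the floor. Walls and lips reach 33 mm above the bench
- mat_top (a point): middle of the top of the cork cooling mat, 200 (x) x 150 (y) x 4 mm, fixed flat on the bench; axes along its sides, z up
- used_mid (a point): flat black build plate 110 x 90 x 5 mm, copper-coloured top, with an orange upright fin as handle on its front (-x) end: 45 mm long (x = -55 to -100 mm), 14 mm thick (y), 45 mm high from the plate's underside; about 180 g. It carries a green gear, 10 mm high, and starts home in the bed. Point: middle of the plate, half-way through its thickness; x from fin to plate, z up
- used_handle (a point): centre of the orange fin: 77.5 mm in -x from its plate's middle, 22.5 mm above the plate's underside; same axes; pinch it across y
- fresh_mid (a point): flat black build plate 110 x 90 x 5 mm, copper-coloured top, with a blue upright fin as handle on its front (-x) end: 45 mm long (x = -55 to -100 mm), 14 mm thick (y), 45 mm high from the plate's underside; about 180 g. Empty; starts flat on the bench. Point: middle of the plate, half-way through its thickness; x from fin to plate, z up
- fresh_handle (a point): centre of the blue fin: 77.5 mm in -x from its plate's middle, 22.5 mm above the plate's underside; same axes; pinch it across y
- dock: wooden scraper dock, fixed. Origin: on the bench under its block's front face; +x into the slots, z up. A base board 8 mm thick (x = -85 to +65, y +-135 mm) carries the handles; the block (x = 0 to 65 mm) reaches z = 36 mm. Four level slots side by side, open to -x, each 46 mm wide, z = 18 to 26 mm, 58 mm deep; yellow lanes mark them
- slot0 (a point): point where the blade tip of a fully home scraper lies in slot 0: 55 mm inside the mouth (dock x = 55 mm), y = -90 mm, z = 22 mm; axes as the dock's. Any scraper fits any slot
- slot1 (a point): point where the blade tip of a fully home scraper lies in slot 1: 55 mm inside the mouth (dock x = 55 mm), y = -30 mm, z = 22 mm; axes as the dock's. Any scraper fits any slot
- slot2 (a point): point where the blade tip of a fully home scraper lies in slot 2: 55 mm inside the mouth (dock x = 55 mm), y = 30 mm, z = 22 mm; axes as the dock's. Any scraper fits any slot
- slot3 (a point): point where the blade tip of a fully home scraper lies in slot 3: 55 mm inside the mouth (dock x = 55 mm), y = 90 mm, z = 22 mm; axes as the dock's. Any scraper fits any slot
- scraper_red_handle (a point): red scraper (may be absent), 90 g: box handle 75 x 22 x 28 mm (x, y, z) lying on the bench, a level steel blade 55 long, 40 wide, 3 mm thick out of its front (+x) end at half height. Point: handle's centre; x toward the blade, z up. Home in a slot, the handle's front meets the block
- scraper_red_tip (a point): middle of the blade's front edge of the red scraper, 92.5 mm in +x from the handle's centre, at the same height; same axes
- scraper_blue_handle (a point): blue scraper (may be absent), 90 g: box handle 75 x 22 x 28 mm (x, y, z) lying on the bench, a level steel blade 55 long, 40 wide, 3 mm thick out of its front (+x) end at half height. Point: handle's centre; x toward the blade, z up. Home in a slot, the handle's front meets the block
- scraper_blue_tip (a point): middle of the blade's front edge of the blue scraper, 92.5 mm in +x from the handle's centre, at the same height; same axes
- scraper_green_handle (a point): green scraper (may be absent), 90 g: box handle 75 x 22 x 28 mm (x, y, z) lying on the bench, a level steel blade 55 long, 40 wide, 3 mm thick out of its front (+x) end at half height. Point: handle's centre; x toward the blade, z up. Home in a slot, the handle's front meets the block
- scraper_green_tip (a point): middle of the blade's front edge of the green scraper, 92.5 mm in +x from the handle's centre, at the same height; same axes
- scraper_grey_handle (a point): grey scraper (may be absent), 90 g: box handle 75 x 22 x 28 mm (x, y, z) lying on the bench, a level steel blade 55 long, 40 wide, 3 mm thick out of its front (+x) end at half height. Point: handle's centre; x toward the blade, z up. Home in a slot, the handle's front meets the block
- scraper_grey_tip (a point): middle of the blade's front edge of the grey scraper, 92.5 mm in +x from the handle's centre, at the same height; same axes
- tin: bystander: small flat tin with red sides and a silver lid, 60 x 95 x 22 mm, origin under its centre
- glue: bystander: white glue stick, 34 mm across, 85 mm tall, standing; origin under its centre
Things that resemble listed ones, but are neither listed nor needed, are in the scene too. Leave any yellow look-alike of the part that bears used_mid alone. Leave any pink look-alike of the part that bears scraper_red_handle alone.

How it is judged:
By the outcome, as a careful person would: the job done as asked, in the order asked, and still so for the second after the job is handed in, with the robot touching nothing.
Of scraper_red, scraper_blue, scraper_green, scraper_grey only 3 to 4 are there at a start; the rules pass over those that are not, and their reading is None.
At some moment in a run one of scraper_red, scraper_blue, scraper_green, scraper_grey, fresh may be knocked a few centimetres aside while the robot is not near it.
Once in a run the grip may slacken for a moment while it holds something.
It also fails if it takes over 210 s, if anything falls off the work surface, if the arm or the gripper's body presses on something with over 40 N, if the wrist force passes 120 N, or if a joint passes its speed limit or range.

## Working session

There is one attempt and no reset: what is moved stays moved. The work goes in short steps, Python scripts to look and compute and a tool call to move; the robot and the scene stay as the last step left them, time stands still between calls to the robot, and variables do not carry over. Pictures are saved under pics/ and viewed, and the job is handed in when it is done.

Besides the shell and the picture viewer there is one more tool, called after "Request:" by a JSON object that holds its "method" and its "body". jog_arm: Moves the arm, as the interface text tells. Its arguments: {"type":"object","properties":{"turn":{"type":"array"},"linear":{"type":"array"},"claw":{"type":"array"}},"required":["turn","linear","claw"]}

```bash
ls; mkdir -p pics; cat > h.py <<'E'
import numpy as np, cv2
from plant import env
from scipy.spatial.transform import Rotation as R
def q2R(q): return R.from_quat([q[1],q[2],q[3],q[0]]).as_matrix()
def snap(n,f):
    c=env.get_calibration(n); im=env.read_camera(n); cv2.imwrite('pics/'+f+'.png',im[:,:,::-1]); 
    import pickle; pickle.dump(c,open('pics/'+f+'.pkl','wb')); return im,c
def load(f):
    import pickle; return cv2.imread('pics/'+f+'.png'),pickle.load(open('pics/'+f+'.pkl','rb'))
def ray(c,uv):
    K=np.array(c['intrinsics']);d=np.array(c['dist_coeffs'],float)
    p=cv2.undistortPoints(np.array(uv,float).reshape(-1,1,2),K,d).reshape(-1,2)
    v=np.c_[p[:,0],-p[:,1],-np.ones(len(p))]
    return np.array(c['xyz']), v@q2R(c['orientation']).T
def onz(c,uv,z):
    o,v=ray(c,uv); s=(z-o[2])/v[:,2]; return o+v*s[:,None]
def proj(c,X):
    X=np.atleast_2d(X)-np.array(c['xyz']); p=X@q2R(c['orientation']); p=p*[1,-1,-1]
    return cv2.projectPoints(p.reshape(-1,1,3),np.zeros(3),np.zeros(3),np.array(c['intrinsics']),np.array(c['dist_coeffs'],float))[0].reshape(-1,2)
E
python3 - <<'E'
from h import *
for n in('scene','side','wrist'):
    im,c=snap(n,n+'0'); print(n,c)
print(env.sense(),env.grasp_offset)
E
```

```text
pics
scene {'intrinsics': array([[475.55143977,   0.        , 319.82418771],
       [  0.        , 475.55143977, 238.98022449],
       [  0.        ,   0.        ,   1.        ]]), 'dist_coeffs': array([0.00183964, 0.        , 0.        , 0.        , 0.        ]), 'xyz': array([ 1.34583675, -0.14355309,  0.82994448]), 'orientation': array([0.69993182, 0.30680529, 0.26181572, 0.58942216])}
side {'intrinsics': array([[599.23699687,   0.        , 319.58964808],
       [  0.        , 599.23699687, 235.92298932],
       [  0.        ,   0.        ,   1.        ]]), 'dist_coeffs': array([-0.0516663,  0.       ,  0.       ,  0.       ,  0.       ]), 'xyz': array([ 0.39231672, -1.13191454,  0.80836848]), 'orientation': array([ 0.87925815,  0.47201643, -0.02420765, -0.05932614])}
wrist {'intrinsics': array([[404.50563626,   0.        , 314.96770551],
       [  0.        , 404.50563626, 239.07172596],
       [  0.        ,   0.        ,   1.        ]]), 'dist_coeffs': array([0.002315, 0.      , 0.      , 0.      , 0.      ]), 'xyz': array([0.17144335, 0.52789448, 0.37285589]), 'orientation': array([ 0.83721278, -0.12771026, -0.07980328,  0.52573404])}
{'time': 0.15, 'joint_positions': array([ 1.03640129e+00,  3.51094175e-01,  1.65225826e+00,  2.05994461e-05,
        1.13910335e+00, -8.46279917e-02]), 'joint_velocities': array([ 0.0023063 , -0.00036821, -0.00279103, -0.00183079,  0.00205117,
       -0.00052018]), 'effort': array([-1.33080393e-03, -5.06256366e+01, -2.91497630e+01, -1.84832384e-04,
        3.41040017e-03, -2.42050373e-05]), 'eef_pos': array([0.23896104, 0.49507119, 0.19859928]), 'tcp_rot': array([-1.40361834e-04,  2.22997005e-01,  9.74819034e-01, -4.08213815e-04]), 'ft_force': array([-0.23374431,  0.24770392, -0.33457521]), 'wrist_torque': array([0.01183696, 0.03587492, 0.00023187]), 'finger_gap': 0.08551194102409156} 0.0187
```

View pics/scene0.png

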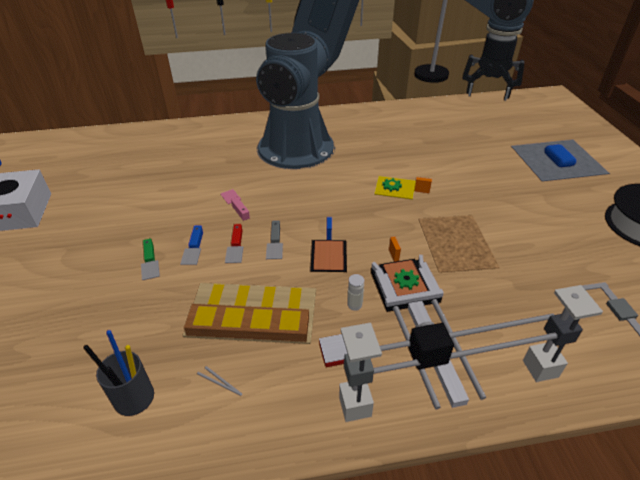

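View pics/side0.png

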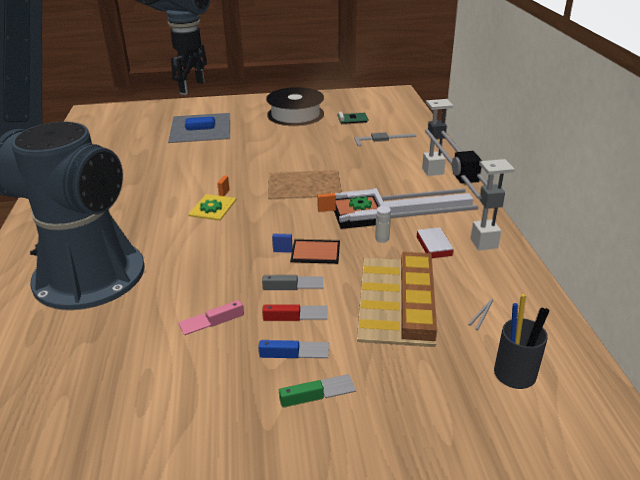

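View pics/wrist0.png

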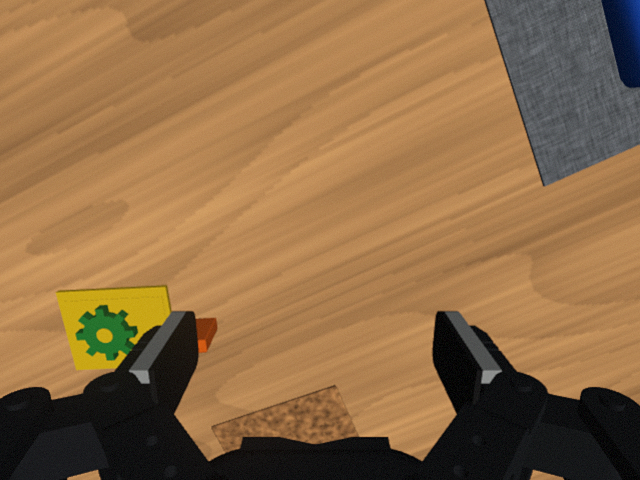

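Scene view: the used plate (copper top, orange fin at (395,248)) is in the bed. The yellow look-alike at (396,187) sits loose on the bench, so I'll leave it. The fresh plate with the blue fin is at (329,255). The scrapers are green (149,258), blue (194,244), red (236,242) and grey (275,240), and the pink look-alike at (235,205) stays put. I'll enlarge the crops to confirm and measure.

```bash
python3 - <<'E'
from h import *
im,_=load('scene0'); cv2.imwrite('pics/sc_a.png',cv2.resize(im[180:350,120:320],None,fx=4,fy=3.5,interpolation=cv2.INTER_CUBIC)) 
cv2.imwrite('pics/sc_b.png',cv2.resize(im[170:320,300:500],None,fx=4,fy=4,interpolation=cv2.INTER_CUBIC))
im,_=load('side0'); cv2.imwrite('pics/sd_a.png',cv2.resize(im[225:410,170:440],None,fx=2.96,fy=3,interpolation=cv2.INTER_CUBIC))
cv2.imwrite('pics/sd_b.png',cv2.resize(im[160:270,260:460],None,fx=4,fy=4,interpolation=cv2.INTER_CUBIC))
E
```

```text
(no output)
```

View pics/sc_a.png

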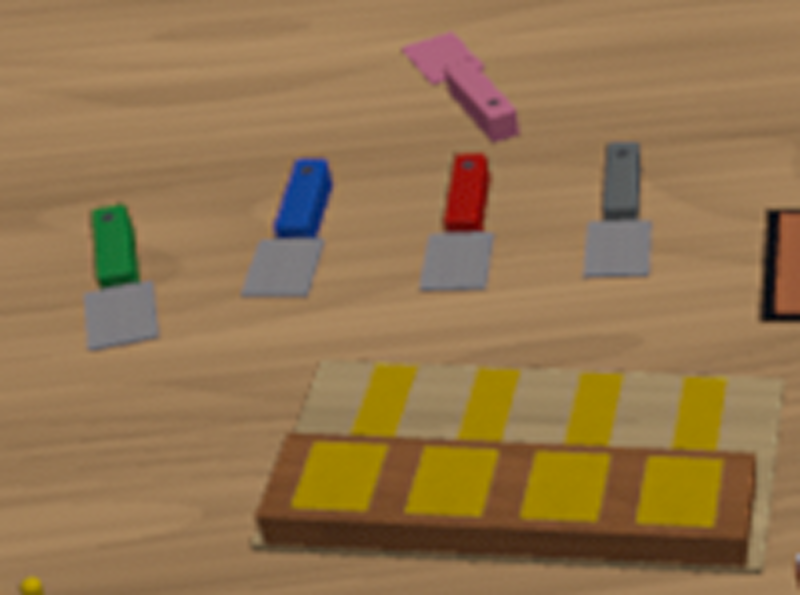

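View pics/sc_b.png

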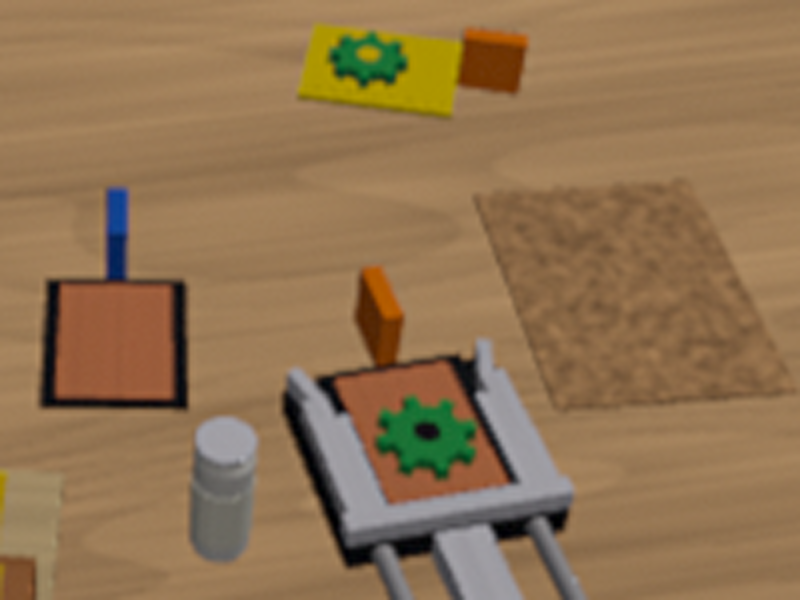

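View pics/sd_a.png

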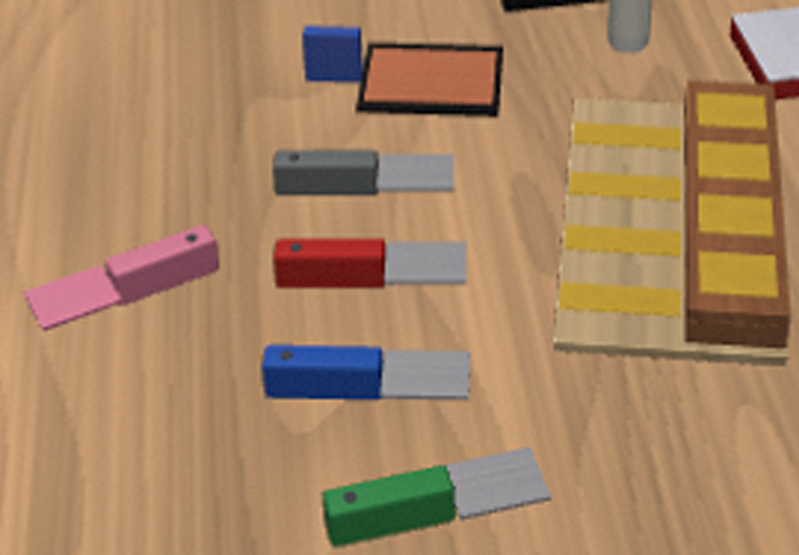

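View pics/sd_b.png

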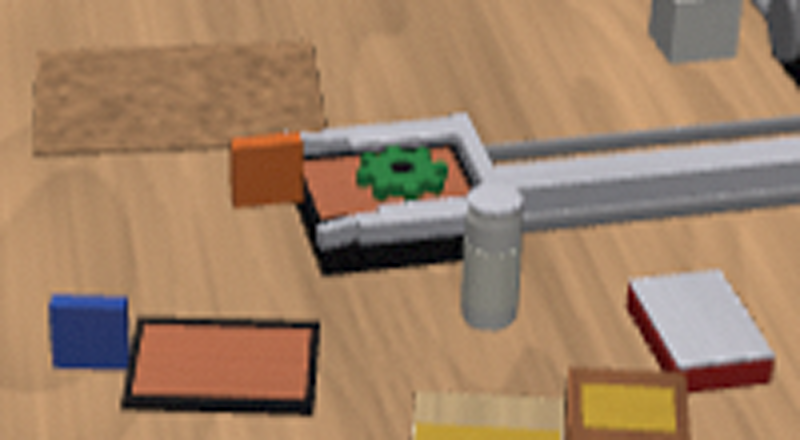

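```bash
cat > fit.py <<'E'
from h import *
from scipy.optimize import least_squares
def T(pose,P):
    x,y,a=pose; P=np.array(P,float)/1000; c,s=np.cos(a),np.sin(a)
    return np.c_[x+c*P[:,0]-s*P[:,1], y+s*P[:,0]+c*P[:,1], P[:,2]]
def fit(obs,z0=0,x0=(0.5,0,0)):
    # obs: list of (calib, Nx2 px, Nx3 local mm)
    def f(p):
        return np.concatenate([(proj(c,T(p,P)+[0,0,z0])-uv).ravel() for c,uv,P in obs])
    r=least_squares(f,x0,loss='soft_l1'); return r.x, f(r.x).reshape(-1,2)
def uncrop(p,off,s): return (np.array(p,float)+.5)/np.array(s)-.5+np.array(off)
E
cat > m0.py <<'E'
from fit import *
cs=load('scene0')[1]; cd=load('side0')[1]
A=lambda p:uncrop(p,(120,180),(4,3.5)); B=lambda p:uncrop(p,(300,170),(4,4)); C=lambda p:uncrop(p,(170,225),(800/270 if 0 else 2.96,3)); D=lambda p:uncrop(p,(260,160),(4,4))
Ls=[(92.5,20,15),(92.5,-20,15),(-37.5,11,28),(-37.5,-11,28)]; Ld=[(92.5,20,15),(92.5,-20,14),(-37.5,-11,0),(37.5,-11,0)]
S={'green':([(157,338),(90,348),(124,205),(93,210)],[(530,449),(550,497),(335,545),(455,520)]),
'blue':([(310,297),(243,295),(328,160),(300,160)],[(468,352),(469,398),(265,396),(381,398)]),
'red':([(487,289),(421,290),(487,154),(457,154)],[(466,242),(466,284),(276,286),(384,287)]),
'grey':([(649,275),(584,276),(640,143),(610,143)],[(453,156),(453,190),(275,192),(377,194)])}
for k,(a,b) in S.items():
    x,r=fit([(cs,A(a),Ls),(cd,C(b),Ld)]); print(k,x.round(4),np.abs(r).max(1).round(1))
x,r=fit([(cs,B([(47,281),(185,281),(187,402),(42,402)]),[(-55,-45,5),(-55,45,5),(55,45,5),(55,-45,5)]),
 (cd,D([(123,409),(313,413),(320,321),(140,320)]),[(-55,-45,0),(55,-45,0),(55,45,5),(-55,45,5)])]); print('fresh',x.round(4),np.abs(r).max(1).round(1))
x,r=fit([(cs,B([(361,268),(383,266),(385,366)]),[(-100,-7,45),(-100,7,45),(-55,-7,5)]),
 (cd,D([(231,140),(300,139),(236,207),(302,203)]),[(-100,-7,45),(-55,-7,45),(-100,-7,0),(-55,-7,0)])],z0=.02); print('used',x.round(4),np.abs(r).max(1).round(1))
# mat z=4
x,r=fit([(cs,B([(474,197),(689,180),(797,392),(560,409)]),[(-100,-75,4),(-100,75,4),(100,75,4),(100,-75,4)]),
 (cd,D([(35,53),(315,42),(325,143),(35,155)]),[(-100,75,4),(100,75,4),(100,-75,4),(-100,-75,4)])]); print('mat',x.round(4),np.abs(r).max(1).round(1))
# dock
x,r=fit([(cs,A([(318,362),(783,380),(755,455),(742,563),(290,434),(262,520)]),[(-85,-135,8),(-85,135,8),(0,135,36),(65,135,8),(0,-135,36),(65,-135,36)]),
 (cd,C([(575,99),(557,346),(688,82),(772,86),(786,316),(686,313)]),[(-85,135,8),(-85,-135,8),(0,135,36),(65,135,36),(65,-135,36),(0,-135,36)])]); print('dock',x.round(4),r.round(1).tolist())
g=onz(cs,[(355,282)],.085);print('glue',g, onz(cd,[(383,210)],.085))
E
python3 m0.py
```

```text
green [ 0.44   -0.4226  0.1262] [0.3 1.1 0.7 0.7 1.4 0.5 1.5 0.2]
blue [ 0.41   -0.3082 -0.1778] [0.7 0.6 0.5 1.  1.1 0.9 0.5 0.2]
red [ 0.422  -0.2055 -0.1487] [0.6 0.7 0.5 0.5 0.7 1.3 0.4 0.2]
grey [ 0.4264 -0.1062 -0.159 ] [0.7 0.6 0.7 0.2 1.2 0.7 0.6 0.2]
fresh [ 0.5179  0.0145 -0.1917] [0.5 0.6 1.4 1.  0.5 0.1 0.7 1.6]
used [0.6414 0.1757 0.0881] [0.4 0.1 0.7 1.1 0.7 0.9 1.3]
mat [ 0.5258  0.3448 -0.0726] [0.6 0.6 0.4 1.4 1.2 1.2 0.8 0.9]
dock [ 0.6738 -0.1876 -0.2379] [[0.1, -0.2], [-0.7, 0.3], [3.1, -0.0], [4.0, 2.4], [-5.3, -0.4], [-7.0, -0.5], [-0.6, -0.7], [-1.6, -1.5], [-0.7, -3.2], [0.1, -3.0], [1.4, 2.7], [0.3, 1.5]]
glue [[0.68739177 0.04041367 0.085     ]] [[0.68122448 0.03614838 0.085     ]]
```

```bash
cat >> h.py <<'E'
def Rt(yaw): return R.from_euler('z',yaw).as_matrix()@np.diag([-1.,1,-1])
def nav(xyz,yaw,base=None):
    """shift/turn in tool axes from the measured pose"""
    s=env.sense(); p=np.array(s['eef_pos']); M=q2R(s['tcp_rot'])
    lin=M.T@(np.array(xyz)-p); rv=R.from_matrix(M.T@Rt(yaw)).as_rotvec()
    print('t',round(s['time'],2),'pos',p.round(4),'gap',round(s['finger_gap'],4),'F',np.array(s['ft_force']).round(1))
    print('lin',lin.round(4).tolist(),'turn',rv.round(4).tolist()); return lin,rv
def cur():
    s=env.sense(); M=q2R(s['tcp_rot']); D=M@np.diag([-1.,1,-1]); rv=R.from_matrix(D).as_euler('zyx')
    print('t',round(s['time'],2),'pos',np.array(s['eef_pos']).round(4),'yaw/pitch/roll',rv.round(4),'gap',round(s['finger_gap'],4),'F',np.array(s['ft_force']).round(1),'j6',s['joint_positions'].round(2)); return s
E
python3 - <<'E'
from h import *
cur(); s=env.sense(); c=env.get_calibration('wrist')
M=q2R(s['tcp_rot']); C=q2R(c['orientation'])
print('cam in tool', (M.T@(c['xyz']-s['eef_pos'])).round(4), (M.T@C).round(3).tolist())
nav((0.50,0.15,0.30),0.0)
cs=load('scene0')[1]; print('yellow',onz(cs,[(375,193),(379,177),(415,181),(413,198),(431,178)],.005).round(3))
E
```

```text
t 0.15 pos [0.239  0.4951 0.1986] yaw/pitch/roll [-0.4498  0.0005 -0.0007] gap 0.0855 F [-0.2  0.2 -0.3] j6 [ 1.04  0.35  1.65  0.    1.14 -0.08]
cam in tool [ 7.510e-02  1.000e-04 -1.743e-01] [[0.0, 0.955, 0.298], [1.0, -0.0, -0.0], [-0.0, 0.298, -0.955]]
t 0.15 pos [0.239  0.4951 0.1986] gap 0.0855 F [-0.2  0.2 -0.3]
lin [-0.3851, -0.1973, -0.1013] turn [-0.0008, -0.0003, -0.4498]
yellow [[0.29  0.193 0.005]
 [0.215 0.225 0.005]
 [0.253 0.325 0.005]
 [0.331 0.293 0.005]
 [0.247 0.376 0.005]]
```

Request:
{"method": "jog_arm", "body": {"turn": [[0,0,-0.45],[0,0,-0.45],[0,0,-0.45],[0,0,-0.45],[0,0,-0.45]], "linear": [[-0.385,-0.197,-0.101],[-0.385,-0.197,-0.101],[-0.385,-0.197,-0.101],[-0.385,-0.197,-0.101],[-0.385,-0.197,-0.101]], "claw": [1,1,1,1,1]}}

```text
time: 0.78
eef_pos: [0.418, 0.2587, 0.2683]
tcp_rot: [0.0, -0.0, 1.0, 0.0]
ft_force: [1.0, 1.2, -0.5]
finger_gap: 0.0855
```

```bash
python3 - <<'E'
from h import *
cur(); nav((0.50,0.15,0.30),0.0)
E
```

```text
t 0.78 pos [0.418  0.2587 0.2683] yaw/pitch/roll [ 0.0004 -0.      0.    ] gap 0.0855 F [ 1.   1.2 -0.5] j6 [ 0.46  0.18  1.71  0.    1.26 -1.11]
t 0.78 pos [0.418  0.2587 0.2683] gap 0.0855 F [ 1.   1.2 -0.5]
lin [-0.0819, -0.1087, -0.0317] turn [0.0, 0.0, 0.0004]
```

Request:
{"method": "jog_arm", "body": {"turn": [[0,0,0],[0,0,0],[0,0,0],[0,0,0]], "linear": [[-0.082,-0.109,-0.032],[-0.082,-0.109,-0.032],[-0.082,-0.109,-0.032],[-0.082,-0.109,-0.032]], "claw": [1,1,1,1]}}

```text
time: 1.27
eef_pos: [0.4993, 0.1512, 0.2995]
tcp_rot: [-0.0, 0.001, 1.0, 0.0]
ft_force: [0.3, 0.2, -0.2]
finger_gap: 0.085
```

```bash
python3 - <<'E'
from h import *
cur(); snap('wrist','w1')
E
```

```text
t 1.27 pos [0.4993 0.1512 0.2995] yaw/pitch/roll [-0.0012  0.0006  0.0001] gap 0.085 F [ 0.3  0.2 -0.2] j6 [ 0.2   0.21  1.59  0.    1.34 -1.37]
```

View pics/w1.png

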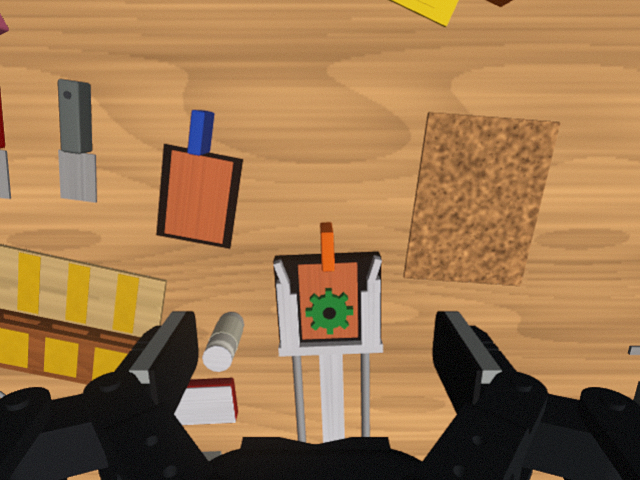

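Wrist view: bed with the copper plate, green gear and orange fin at (327,245); mat (480,200); fresh plate (200,195); dock on the left (80,310).

```bash
python3 - <<'E'
from h import *
im,_=load('w1')
cv2.imwrite('pics/w1a.png',cv2.resize(im[215:365,235:425],None,fx=4,fy=4,interpolation=cv2.INTER_CUBIC))
cv2.imwrite('pics/w1b.png',cv2.resize(im[95:295,390:570],None,fx=3,fy=3,interpolation=cv2.INTER_CUBIC))
cv2.imwrite('pics/w1c.png',cv2.resize(im[100:260,140:260],None,fx=3.5,fy=3.5,interpolation=cv2.INTER_CUBIC))
E
```

```text
(no output)
```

View pics/w1a.png

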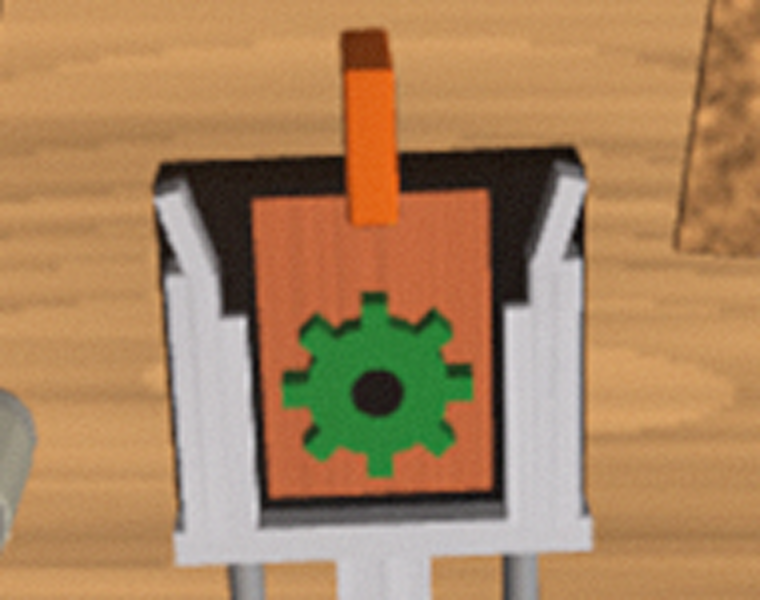

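View pics/w1b.png

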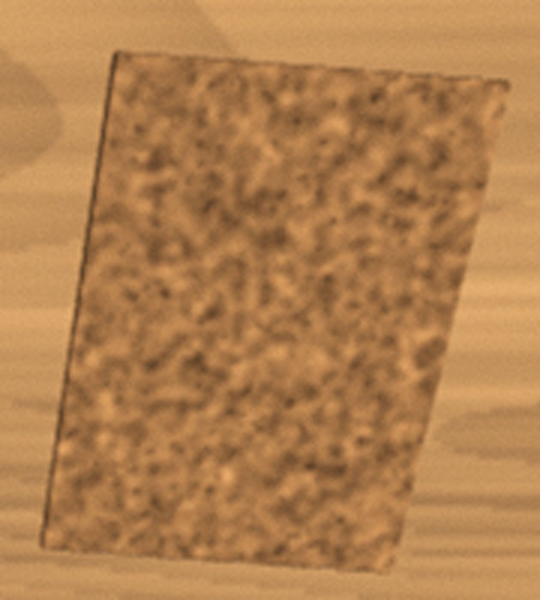

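View pics/w1c.png

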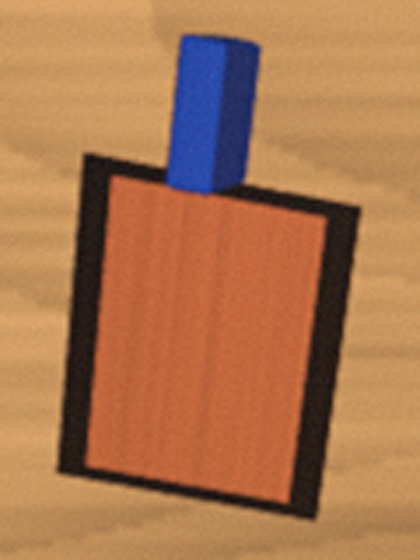

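```bash
cat > m1.py <<'E'
from fit import *
c=load('w1')[1]
A=lambda p:uncrop(p,(235,215),(4,4)); B=lambda p:uncrop(p,(390,95),(3,3)); C=lambda p:uncrop(p,(140,100),(3.5,3.5))
def go(n,*a,**k):
    x,r=fit(*a,**k); print(n,x.round(4),r.round(1).tolist()); return x
u=go('used fin',[(c,A([(342,32),(387,30),(344,68),(392,68),(352,226),(397,224)]),[(-100,-7,0),(-100,7,0),(-100,-7,45),(-100,7,45),(-55,-7,45),(-55,7,45)])],z0=.02)
go('bed',[(c,A([(247,317),(505,303),(158,165),(577,150)]),[(-15,-37,33),(-15,37,33),(-55,-65,20),(-55,65,20)])])
go('bedlips',[(c,A([(247,317),(505,303)]),[(-15,-37,33),(-15,37,33)])])
go('mat',[(c,B([(115,52),(508,83),(44,547),(390,573)]),[(-100,-75,4),(-100,75,4),(100,-75,4),(100,75,4)])])
go('fresh',[(c,C([(86,154),(360,207),(317,519),(58,472)]),[(-55,-45,5),(-55,45,5),(55,45,5),(55,-45,5)])])
go('freshfin',[(c,C([(184,36),(228,40),(212,190),(168,188)]),[(-100,-7,45),(-100,7,45),(-55,7,45),(-55,-7,45)])])
print('handle',T(u,[(-77.5,0,42.5)]))
E
python3 m1.py
```

```text
used fin [0.6435 0.1676 0.0438] [[-0.5, -1.4], [0.3, -1.4], [-0.5, 0.5], [0.8, -0.1], [-0.8, 0.7], [0.8, 0.7]]
bed [0.6408 0.1675 0.043 ] [[1.0, -1.9], [-1.3, -0.9], [-1.7, 1.7], [2.8, 1.0]]
bedlips [0.6426 0.1679 0.0592] [[1.2, -0.1], [-1.2, 0.0]]
mat [ 0.5279  0.3427 -0.0754] [[-0.7, -0.6], [1.7, -0.5], [-2.0, 1.2], [0.7, 0.7]]
fresh [ 0.5192  0.0137 -0.1941] [[-0.4, -0.4], [0.3, -0.0], [-0.0, 0.3], [0.1, 0.2]]
freshfin [ 0.5193  0.0147 -0.1868] [[-0.8, -1.4], [0.5, 0.2], [0.5, 1.8], [-0.3, -0.2]]
handle [[0.56606241 0.16425469 0.0425    ]]
```

```bash
python3 - <<'E'
from h import *
nav((0.566,0.164,0.13),0.044)
E
```

```text
t 1.32 pos [0.4986 0.1519 0.2993] gap 0.0855 F [ 0.9  0.3 -0. ]
lin [-0.0675, 0.012, 0.1692] turn [0.0002, -0.0011, -0.0439]
```

Request:
{"method": "jog_arm", "body": {"turn": [[0,0,-0.044],[0,0,-0.044],[0,0,-0.044],[0,0,-0.044],[0,0,-0.044]], "linear": [[-0.067,0.012,0.169],[-0.067,0.012,0.169],[-0.067,0.012,0.169],[-0.067,0.012,0.169],[-0.067,0.012,0.169]], "claw": [0.6,0.6,0.6,0.6,0.6]}}

```text
time: 1.95
eef_pos: [0.566, 0.1645, 0.1326]
tcp_rot: [0.001, -0.023, 1.0, 0.0]
ft_force: [0.5, 0.6, 0.9]
finger_gap: 0.0509
```

```bash
python3 - <<'E'
from h import *
cur(); cur(); im,_=snap('wrist','w2'); cur()
cv2.imwrite('pics/w2a.png',cv2.resize(im[:,160:480,::-1],(0,0),fx=1.25*1,fy=1.25) if 0 else im[:,:,::-1])
E
```

```text
t 1.95 pos [0.566  0.1645 0.1326] yaw/pitch/roll [ 0.0455 -0.0014  0.0004] gap 0.0509 F [0.5 0.6 0.9] j6 [ 0.2   0.49  1.61  0.    1.04 -1.41]
t 1.95 pos [0.566  0.1645 0.1326] yaw/pitch/roll [ 0.0455 -0.0014  0.0004] gap 0.0509 F [0.5 0.6 0.9] j6 [ 0.2   0.49  1.61  0.    1.04 -1.41]
t 2.0 pos [0.5665 0.1643 0.1333] yaw/pitch/roll [ 0.0452 -0.0029  0.0006] gap 0.0514 F [-0.1  0.7  0.7] j6 [ 0.2   0.49  1.61  0.    1.03 -1.41]
```

View pics/w2.png

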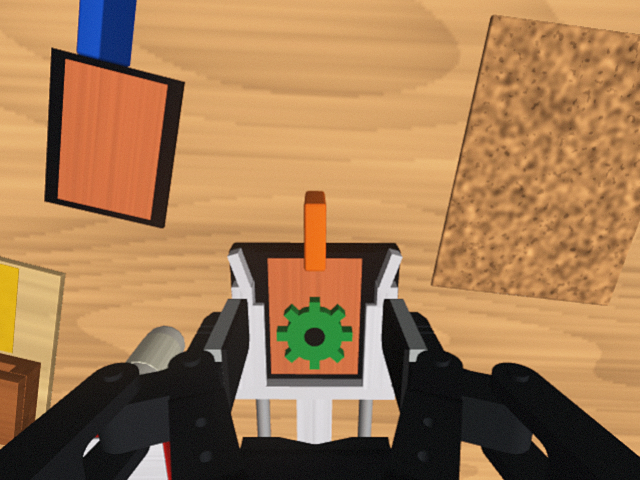

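```bash
python3 - <<'E'
from h import *
im,_=load('w2')
cv2.imwrite('pics/w2a.png',cv2.resize(im[180:400,220:410],None,fx=4,fy=2.7,interpolation=cv2.INTER_CUBIC))
E
```

```text
(no output)
```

View pics/w2a.png

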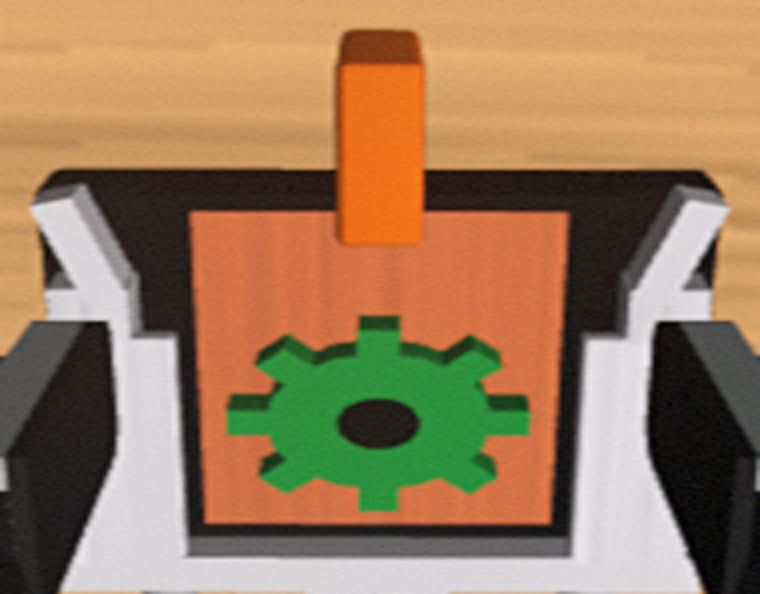

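```bash
cat > m2.py <<'E'
from fit import *
c=load('w2')[1]
A=lambda p:uncrop(p,(220,180),(4,2.7))
def go(n,*a,**k):
    x,r=fit(*a,**k); print(n,x.round(4),r.round(1).tolist()); return x
u=go('used fin',[(c,A([(338,65),(424,65),(423,245),(337,243)]),[(-100,-7,45),(-100,7,45),(-55,7,45),(-55,-7,45)])],z0=.02)
go('bedlips',[(c,A([(178,338),(585,337)]),[(-15,-37,33),(-15,37,33)])])
print('handle',T(u,[(-77.5,0,42.5)])); nav((*T(u,[(-77.5,0,0)])[0,:2],.026),u[2])
E
python3 m2.py
```

```text
used fin [0.6432 0.1673 0.0418] [[-0.7, -1.1], [0.8, -1.0], [0.1, 1.1], [-0.2, 1.7]]
bedlips [0.6428 0.1679 0.0499] [[1.4, -0.0], [-1.4, -0.0]]
handle [[0.56580358 0.16410403 0.0425    ]]
t 2.0 pos [0.5665 0.1643 0.1333] gap 0.0514 F [-0.1  0.7  0.7]
lin [0.001, -0.0003, 0.1073] turn [0.0005, 0.003, 0.0034]
```

Request:
{"method": "jog_arm", "body": {"turn": [[0,0.002,0],[0,0.002,0],[0,0.002,0],[0,0.002,0]], "linear": [[0.001,0,0.06],[0.001,0,0.107],[0.001,0,0.107],[0.001,0,0.107]], "claw": [0.6,0.6,0.6,0.6]}}

```text
time: 2.5
eef_pos: [0.5668, 0.1639, 0.027]
tcp_rot: [0.001, -0.022, 1.0, 0.0]
ft_force: [0.3, 0.1, 0.3]
finger_gap: 0.0513
```

Request:
{"method": "jog_arm", "body": {"turn": [[0,0,0],[0,0,0],[0,0,0],[0,0,0],[0,0,0]], "linear": [[0,0,0],[0,0,0],[0,0,0],[0,0,0],[0,0,0]], "claw": [0,0,0,0,0]}}

```text
time: 3.12
eef_pos: [0.5658, 0.1636, 0.0254]
tcp_rot: [-0.0, -0.022, 1.0, 0.0]
ft_force: [-3.4, -0.6, 10.2]
finger_gap: 0.0119
```

```bash
python3 - <<'E'
from h import *
cur(); snap('wrist','w3');cur()
E
```

```text
t 3.12 pos [0.5658 0.1636 0.0254] yaw/pitch/roll [0.0444 0.0005 0.0002] gap 0.0119 F [-3.4 -0.6 10.2] j6 [ 0.2   0.64  1.67  0.    0.83 -1.41]
t 3.17 pos [0.5658 0.1636 0.0254] yaw/pitch/roll [0.0443 0.0005 0.0002] gap 0.0121 F [-3.7 -0.3 10.8] j6 [ 0.2   0.64  1.67  0.    0.83 -1.41]
```

View pics/w3.png

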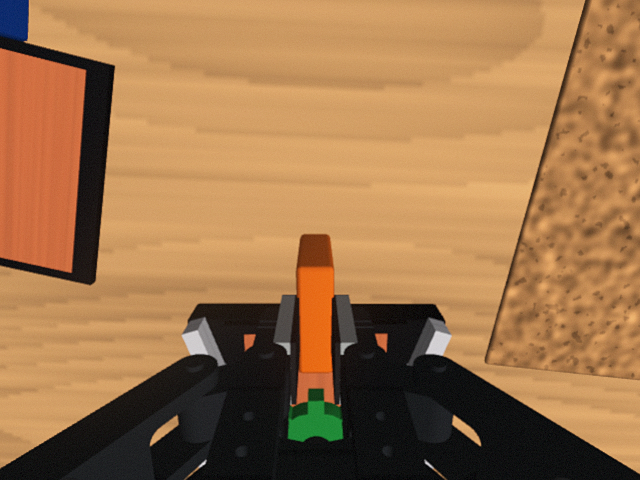

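Request:
{"method": "jog_arm", "body": {"turn": [[0,0,0],[0,0,0],[0,0,0]], "linear": [[0.008,0,-0.0005],[0.02,0,-0.0005],[0.02,0,-0.0005]], "claw": [0,0,0]}}

```text
time: 3.55
eef_pos: [0.5438, 0.1625, 0.0248]
tcp_rot: [-0.002, -0.022, 1.0, -0.0]
ft_force: [-6.0, -1.5, 11.6]
finger_gap: 0.0119
```

Request:
{"method": "jog_arm", "body": {"turn": [[0,0,0],[0,0,0],[0,0,0],[0,0,0],[0,0,0]], "linear": [[0.02,0,-0.0007],[0.04,0,-0.0007],[0.06,0,-0.0007],[0.07,0,-0.0007],[0.07,0,-0.0007]], "claw": [0,0,0,0,0]}}

```text
time: 4.18
eef_pos: [0.4747, 0.1594, 0.0252]
tcp_rot: [-0.002, -0.022, 1.0, -0.0]
ft_force: [0.1, -0.8, -0.5]
finger_gap: 0.0117
```

```bash
python3 - <<'E'
from h import *
cur(); im,_=snap('side','s3'); snap('wrist','w4')
cv2.imwrite('pics/s3a.png',cv2.resize(im[140:280,220:460,::-1],None,fx=3,fy=3,interpolation=cv2.INTER_CUBIC))
E
```

```text
t 4.17 pos [0.4747 0.1594 0.0252] yaw/pitch/roll [ 0.0444  0.003  -0.0003] gap 0.0117 F [ 0.1 -0.8 -0.5] j6 [ 0.23  0.52  1.9   0.    0.72 -1.38]
```

View pics/s3a.png

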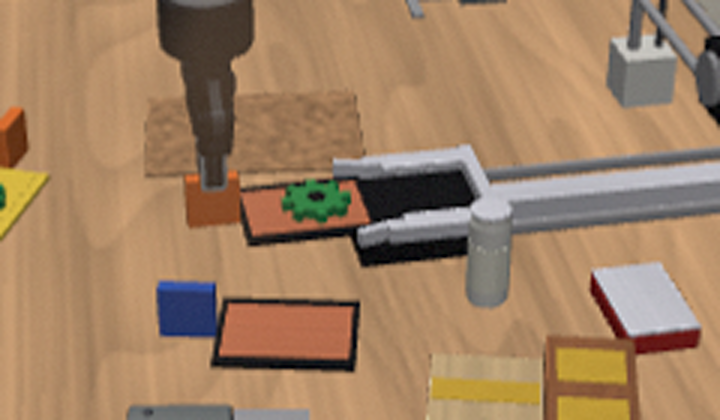

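View pics/w4.png

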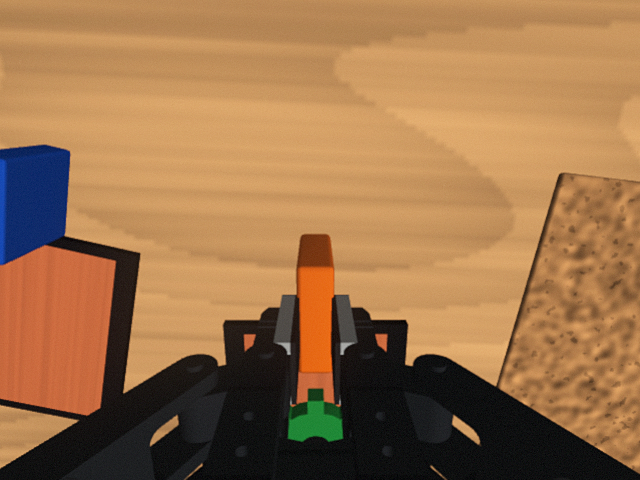

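Request:
{"method": "jog_arm", "body": {"turn": [[0,0,0],[0,0,0],[0,0,0]], "linear": [[0.02,0,0],[0.038,0,0],[0.038,0,0]], "claw": [0,0,0]}}

```text
time: 4.65
eef_pos: [0.437, 0.1577, 0.0252]
tcp_rot: [-0.001, -0.022, 1.0, -0.0]
ft_force: [0.8, 0.3, -1.4]
finger_gap: 0.0122
```

```bash
python3 - <<'E'
from h import *
from fit import T
cur()
m=(0.5275,0.3432,-0.0745)
t=T(m,[(-78,0,0)])[0]; print(t)
nav((t[0],t[1],.030),m[2])
E
```

```text
t 4.65 pos [0.437  0.1577 0.0252] yaw/pitch/roll [ 0.0444  0.0029 -0.0003] gap 0.0122 F [ 0.8  0.3 -1.4] j6 [ 0.25  0.48  2.    0.    0.67 -1.37]
[0.44971636 0.34900563 0.        ]
t 4.65 pos [0.437  0.1577 0.0252] gap 0.0122 F [ 0.8  0.3 -1.4]
lin [-0.0212, 0.1906, -0.0049] turn [-0.0004, -0.0029, 0.1189]
```

Request:
{"method": "jog_arm", "body": {"turn": [[0,0,0],[0,-0.003,0],[0,-0.003,0.06],[0,-0.003,0.119],[0,-0.003,0.119]], "linear": [[0,0.02,-0.005],[0,0.065,-0.005],[0,0.11,-0.005],[-0.01,0.15,-0.005],[-0.021,0.18,-0.005]], "claw": [0,0,0,0,0]}}

```text
time: 5.28
eef_pos: [0.4515, 0.3406, 0.0303]
tcp_rot: [0.001, 0.037, 0.999, 0.0]
ft_force: [-0.0, 0.3, -1.7]
finger_gap: 0.0121
```

```bash
python3 - <<'E'
from h import *
cur(); nav((.4497,.349,.030),-.0745); snap('wrist','w5'); im,_=snap('side','s5')
cv2.imwrite('pics/s5a.png',cv2.resize(im[120:260,200:440,::-1],None,fx=3,fy=3,interpolation=cv2.INTER_CUBIC))
E
```

```text
t 5.28 pos [0.4515 0.3406 0.0303] yaw/pitch/roll [-0.0749 -0.0018  0.0004] gap 0.0121 F [-0.   0.3 -1.7] j6 [ 0.56  0.6   1.74 -0.    0.8  -0.93]
t 5.28 pos [0.4515 0.3406 0.0303] gap 0.0121 F [-0.   0.3 -1.7]
lin [0.0024, 0.0082, 0.0003] turn [0.0005, 0.0017, -0.0004]
```

View pics/w5.png

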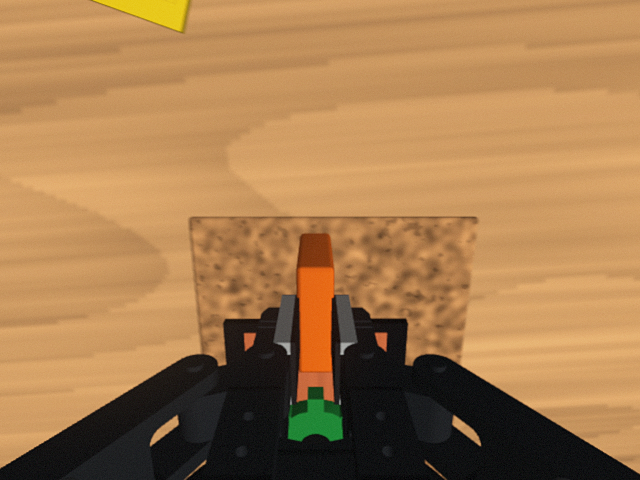

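View pics/s5a.png

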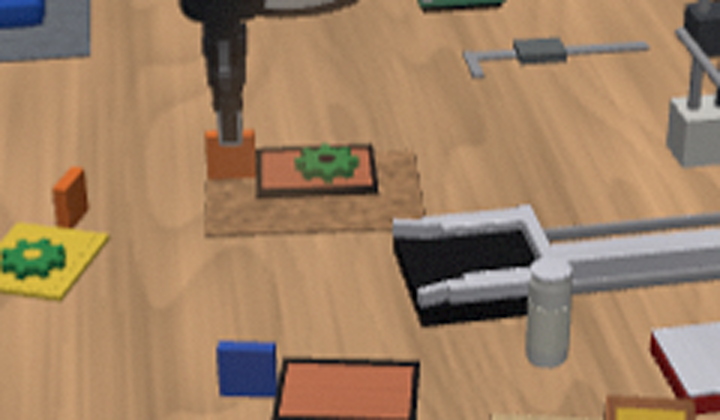

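Request:
{"method": "jog_arm", "body": {"turn": [[0,0.002,0],[0,0.002,0],[0,0.002,0],[0,0.002,0],[0,0.002,0]], "linear": [[0.002,0.009,0],[0.002,0.009,0.01],[0.002,0.009,0.018],[0.002,0.009,0.02],[0.002,0.009,0.02]], "claw": [0,0,0,0,0]}}

```text
time: 6.0
eef_pos: [0.4491, 0.3473, 0.0102]
tcp_rot: [-0.001, 0.038, 0.999, -0.0]
ft_force: [0.0, 0.4, -0.8]
finger_gap: 0.0119
```

Request:
{"method": "jog_arm", "body": {"turn": [[0,0,0],[0,0,0]], "linear": [[0,0.001,0.0005],[0,0.0015,0.001]], "claw": [0,0]}}

```text
time: 6.25
eef_pos: [0.4494, 0.3491, 0.0096]
tcp_rot: [-0.0, 0.037, 0.999, -0.0]
ft_force: [-1.1, -4.0, 7.6]
finger_gap: 0.0117
```

```bash
python3 - <<'E'
from h import *
cur(); snap('wrist','w6'); im,_=snap('side','s6')
cv2.imwrite('pics/s6a.png',cv2.resize(im[140:220,240:360,::-1],None,fx=6,fy=6,interpolation=cv2.INTER_CUBIC)); cur()
E
```

```text
t 6.25 pos [0.4494 0.3491 0.0096] yaw/pitch/roll [-0.0748  0.0007 -0.0001] gap 0.0117 F [-1.1 -4.   7.6] j6 [ 0.58  0.64  1.73  0.    0.77 -0.92]
t 6.35 pos [0.4494 0.3491 0.0096] yaw/pitch/roll [-0.0748  0.0006 -0.    ] gap 0.0119 F [-0.7 -2.7  3.7] j6 [ 0.58  0.64  1.73  0.    0.77 -0.92]
```

View pics/s6a.png

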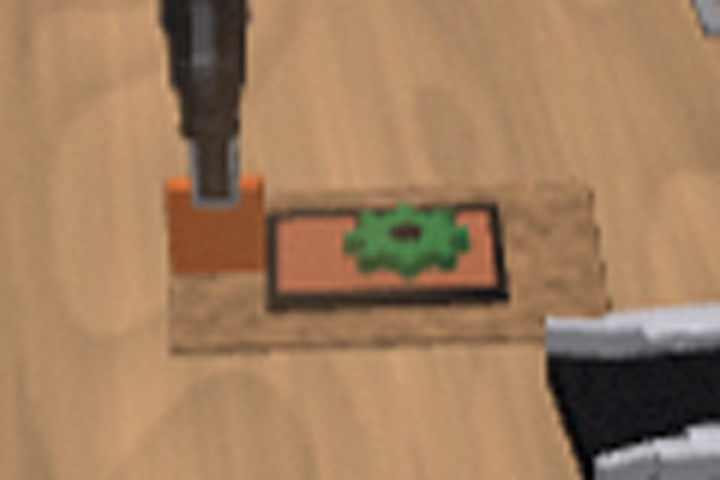

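View pics/w6.png

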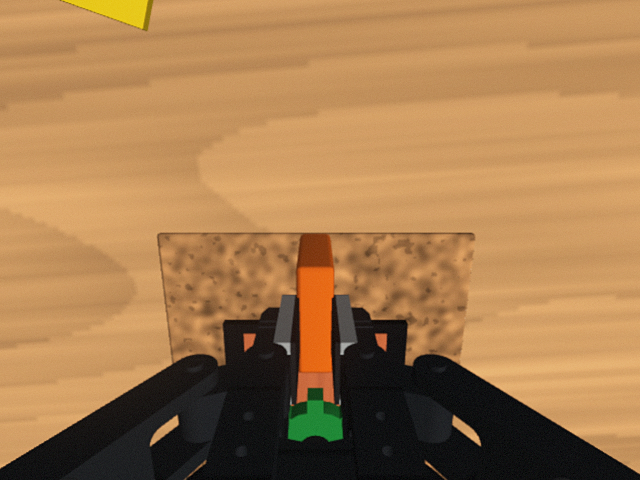

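Plate lies flat; the mat's edge runs 159–475 with the fin at 315, so it's centred. Releasing.

Request:
{"method": "jog_arm", "body": {"turn": [[0,0,0],[0,0,0],[0,0,0]], "linear": [[0,0,0],[0,0,0],[0,0,-0.001]], "claw": [0.5,0.5,0.5]}}

```text
time: 6.72
eef_pos: [0.4492, 0.3492, 0.0102]
tcp_rot: [-0.001, 0.037, 0.999, 0.0]
ft_force: [0.1, -0.2, -0.7]
finger_gap: 0.0426
```

Request:
{"method": "jog_arm", "body": {"turn": [[0,0,0],[0,0,0],[0,0,0],[0,0,0]], "linear": [[0,0,-0.03],[0,0,-0.08],[0,0,-0.14],[0,0,-0.14]], "claw": [0.5,0.5,0.5,0.5]}}

```text
time: 7.22
eef_pos: [0.4514, 0.3505, 0.1549]
tcp_rot: [0.003, 0.037, 0.999, 0.002]
ft_force: [0.6, -1.3, -0.7]
finger_gap: 0.0424
```

```bash
python3 - <<'E'
from h import *
cur(); snap('wrist','w7'); nav((.443,.029,.14),-.194)
E
```

```text
t 7.22 pos [0.4514 0.3505 0.1549] yaw/pitch/roll [-0.0747 -0.006   0.0046] gap 0.0424 F [ 0.6 -1.3 -0.7] j6 [ 0.58  0.43  1.65  0.    1.05 -0.92]
t 7.28 pos [0.4502 0.3497 0.1522] gap 0.0429 F [ 0.4 -0.2 -0.6]
lin [-0.0168, -0.3203, 0.0114] turn [0.0025, 0.002, 0.1193]
```

View pics/w7.png

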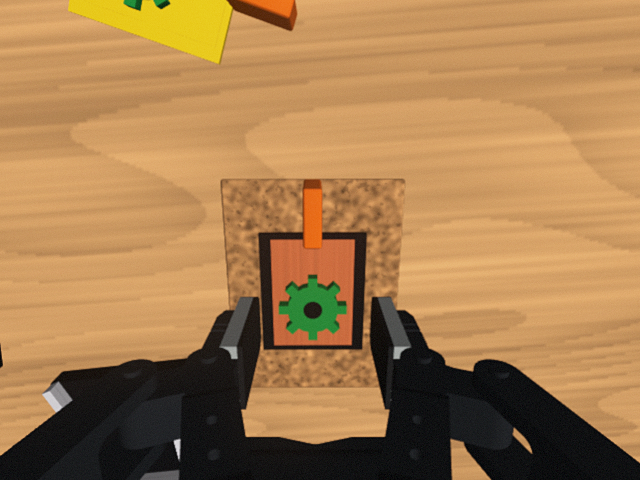

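Used plate is centred on the mat with the gear still on it. Next, the fresh plate.

Request:
{"method": "jog_arm", "body": {"turn": [[0,0,0.119],[0,0,0.119],[0,0,0.119],[0,0,0.119],[0,0,0.119]], "linear": [[-0.017,-0.32,0.011],[-0.017,-0.32,0.011],[-0.017,-0.32,0.011],[-0.017,-0.32,0.011],[-0.017,-0.32,0.011]], "claw": [0.5,0.5,0.5,0.5,0.5]}}

```text
time: 7.9
eef_pos: [0.4416, 0.035, 0.1384]
tcp_rot: [-0.001, 0.097, 0.995, -0.0]
ft_force: [1.6, -0.2, 0.2]
finger_gap: 0.043
```

```bash
python3 - <<'E'
from h import *
nav((.443,.029,.14),-.194)
E
```

```text
t 7.9 pos [0.4416 0.035  0.1384] gap 0.043 F [ 1.6 -0.2  0.2]
lin [-0.0026, -0.0056, -0.0016] turn [-0.0005, -0.0026, 0.0005]
```

Request:
{"method": "jog_arm", "body": {"turn": [[0,0,0],[0,0,0]], "linear": [[-0.003,-0.006,0],[-0.003,-0.006,0]], "claw": [0.5,0.5]}}

```text
time: 8.15
eef_pos: [0.444, 0.0304, 0.1388]
tcp_rot: [-0.001, 0.097, 0.995, 0.0]
ft_force: [-0.5, 0.1, -0.5]
finger_gap: 0.0429
```

```bash
python3 - <<'E'
from h import *
cur();im,_=snap('wrist','w8')
E
```

```text
t 8.15 pos [0.444  0.0304 0.1388] yaw/pitch/roll [-0.195   0.0024  0.0002] gap 0.0429 F [-0.5  0.1 -0.5] j6 [-0.04  0.24  1.97  0.    0.93 -1.41]
```

View pics/w8.png

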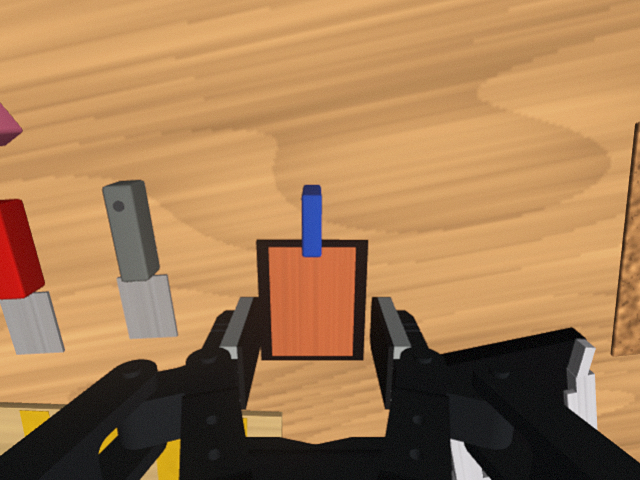

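```bash
python3 - <<'E'
from fit import *
c=load('w8')[1]
x,r=fit([(c,np.array([(257.5,240.5),(367,240.5),(363.5,359.5),(262.5,359.5)]),[(-55,-45,5),(-55,45,5),(55,45,5),(55,-45,5)]),
(c,np.array([(302.5,195),(321,195),(321,256),(302,256)]),[(-100,-7,45),(-100,7,45),(-55,7,45),(-55,-7,45)])])
print(x.round(4),r.round(1).tolist()); t=T(x,[(-77.5,0,0)])[0]; print(t); nav((t[0],t[1],.006),x[2])
E
```

```text
[ 0.5189  0.0134 -0.192 ] [[-1.7, -0.1], [1.5, -0.3], [0.5, 0.1], [-0.9, 0.4], [-1.5, -0.9], [0.9, -0.9], [0.7, 1.2], [-0.2, 1.3]]
[0.4428617  0.02817126 0.        ]
t 8.2 pos [0.4441 0.0311 0.1389] gap 0.0427 F [-0.2  0.4  0.3]
lin [0.0003, -0.003, 0.1329] turn [-0.0001, -0.0022, -0.0017]
```

Request:
{"method": "jog_arm", "body": {"turn": [[0,-0.002,0],[0,-0.002,0],[0,-0.002,0],[0,-0.002,0],[0,-0.002,0]], "linear": [[0,-0.003,0.05],[0,-0.003,0.1],[0,-0.003,0.131],[0,-0.003,0.132],[0,-0.003,0.132]], "claw": [0.5,0.5,0.5,0.5,0.5]}}

```text
time: 8.82
eef_pos: [0.4442, 0.0282, 0.0084]
tcp_rot: [0.001, 0.096, 0.995, -0.0]
ft_force: [-0.6, 0.1, 0.4]
finger_gap: 0.0431
```

Request:
{"method": "jog_arm", "body": {"turn": [[0,0,0],[0,0,0],[0,0,0],[0,0,0],[0,0,0]], "linear": [[0,0,0],[0,0,0],[0,0,0],[0,0,0],[0,0,0]], "claw": [0,0,0,0,0]}}

```text
time: 9.45
eef_pos: [0.4444, 0.0276, 0.0088]
tcp_rot: [0.001, 0.097, 0.995, 0.0]
ft_force: [-2.7, 2.1, 11.4]
finger_gap: 0.0113
```

```bash
python3 - <<'E'
from h import *
cur();snap('wrist','w9')
E
```

```text
t 9.45 pos [0.4444 0.0276 0.0088] yaw/pitch/roll [-0.194  -0.0029 -0.0002] gap 0.0113 F [-2.7  2.1 11.4] j6 [-0.04  0.49  2.05 -0.    0.6  -1.42]
```

View pics/w9.png

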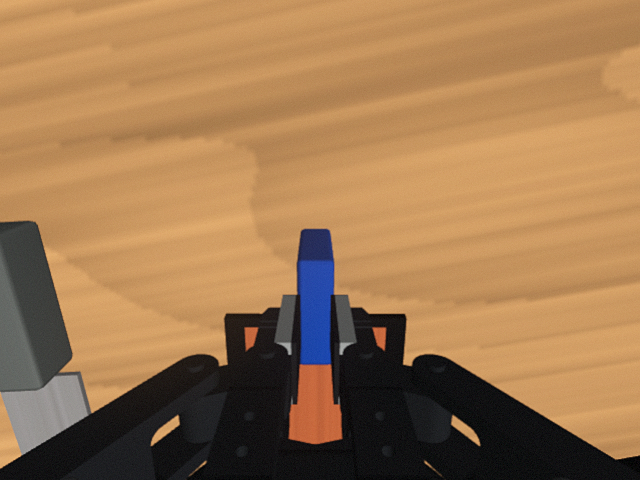

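Request:
{"method": "jog_arm", "body": {"turn": [[0,0.003,0],[0,0.003,0],[0,0.003,0]], "linear": [[0,0,-0.01],[0.01,0,-0.026],[0.01,0,-0.026]], "claw": [0,0,0]}}

```text
time: 9.88
eef_pos: [0.4341, 0.0294, 0.0347]
tcp_rot: [-0.0, 0.097, 0.995, 0.0]
ft_force: [0.5, -0.4, -2.1]
finger_gap: 0.0116
```

```bash
python3 - <<'E'
from h import *
cur();nav((.4324,.1575,.034),.0445);snap('wrist','w10')
E
```

```text
t 9.88 pos [0.4341 0.0294 0.0347] yaw/pitch/roll [-1.937e-01  2.000e-04  1.000e-04] gap 0.0116 F [ 0.5 -0.4 -2.1] j6 [-0.04  0.42  2.07  0.    0.66 -1.42]
t 9.88 pos [0.4341 0.0294 0.0347] gap 0.0116 F [ 0.5 -0.4 -2.1]
lin [0.0264, 0.1254, 0.0007] turn [0.0001, -0.0002, -0.2382]
```

View pics/w10.png

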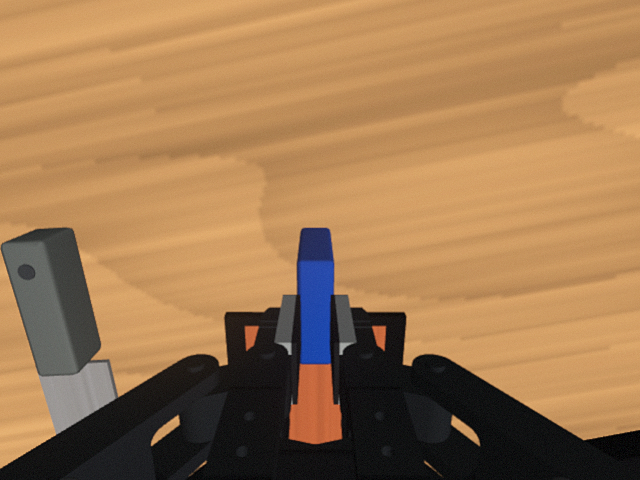

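Request:
{"method": "jog_arm", "body": {"turn": [[0,0,-0.06],[0,0,-0.12],[0,0,-0.2],[0,0,-0.238],[0,0,-0.238]], "linear": [[0.01,0.03,0],[0.02,0.065,0],[0.026,0.1,0],[0.026,0.125,0],[0.026,0.125,0]], "claw": [0,0,0,0,0]}}

```text
time: 10.55
eef_pos: [0.4327, 0.1582, 0.0332]
tcp_rot: [-0.001, -0.023, 1.0, 0.0]
ft_force: [0.5, -0.8, -1.8]
finger_gap: 0.0114
```

```bash
python3 - <<'E'
from h import *
cur();nav((.4324,.1575,.034),.0445);snap('wrist','w11');im,_=snap('side','s11')
cv2.imwrite('pics/s11a.png',cv2.resize(im[140:280,220:460,::-1],None,fx=3,fy=3,interpolation=cv2.INTER_CUBIC))
E
```

```text
t 10.55 pos [0.4327 0.1582 0.0332] yaw/pitch/roll [0.0464 0.0019 0.0003] gap 0.0114 F [ 0.5 -0.8 -1.8] j6 [ 0.25  0.46  2.    0.    0.68 -1.37]
t 10.55 pos [0.4327 0.1582 0.0332] gap 0.0114 F [ 0.5 -0.8 -1.8]
lin [0.0003, -0.0007, -0.0008] turn [0.0003, -0.0018, 0.0019]
```

View pics/s11a.png

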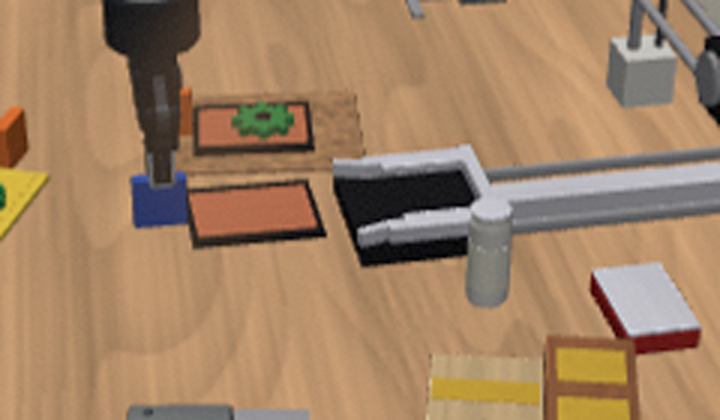

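Request:
{"method": "jog_arm", "body": {"turn": [[0,-0.002,0.001],[0,-0.002,0.001],[0,-0.002,0.001],[0,-0.002,0.001],[0,-0.002,0.001]], "linear": [[-0.02,-0.0007,0],[-0.045,-0.0007,0],[-0.045,-0.0007,0.0025],[-0.045,-0.0007,0.004],[-0.045,-0.0007,0.004]], "claw": [0,0,0,0,0]}}

```text
time: 11.28
eef_pos: [0.4765, 0.158, 0.0293]
tcp_rot: [-0.0, -0.021, 1.0, 0.0]
ft_force: [0.7, -0.5, -0.7]
finger_gap: 0.0115
```

```bash
python3 - <<'E'
from h import *
cur();im,_=snap('side','s12')
cv2.imwrite('pics/s12a.png',cv2.resize(im[160:240,240:400,::-1],None,fx=5,fy=5,interpolation=cv2.INTER_CUBIC));cur()
E
```

```text
t 11.28 pos [0.4765 0.158  0.0293] yaw/pitch/roll [0.0429 0.001  0.    ] gap 0.0115 F [ 0.7 -0.5 -0.7] j6 [ 0.23  0.52  1.9   0.    0.72 -1.39]
t 11.32 pos [0.4767 0.1581 0.0294] yaw/pitch/roll [0.043  0.0007 0.0001] gap 0.0115 F [-1.  -0.  -0.3] j6 [ 0.23  0.52  1.9   0.    0.72 -1.39]
```

View pics/s12a.png

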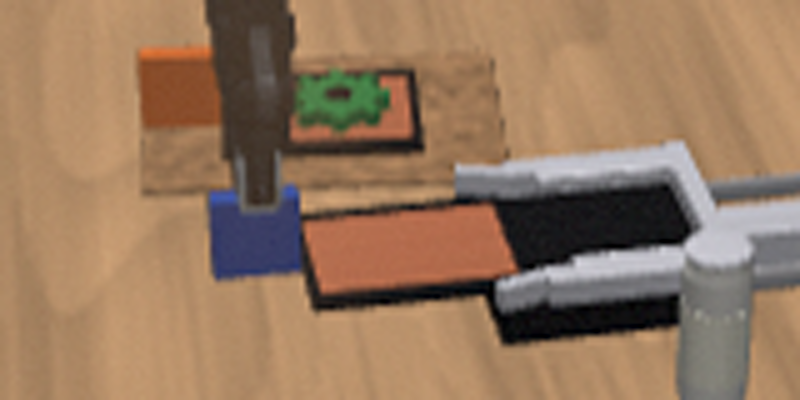

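Request:
{"method": "jog_arm", "body": {"turn": [[0,0,-0.002],[0,0,-0.002],[0,0,-0.002]], "linear": [[-0.01,0.001,0.0003],[-0.025,0.001,0.0003],[-0.04,0.001,0.0003]], "claw": [0,0,0]}}

```text
time: 11.7
eef_pos: [0.5182, 0.1613, 0.0293]
tcp_rot: [0.0, -0.023, 1.0, 0.0]
ft_force: [-0.5, -0.2, -0.6]
finger_gap: 0.0113
```

```bash
python3 - <<'E'
from h import *
cur();nav((.5673,.1637,.029),.0445)
E
```

```text
t 11.7 pos [0.5182 0.1613 0.0293] yaw/pitch/roll [ 0.0455 -0.0003  0.0004] gap 0.0113 F [-0.5 -0.2 -0.6] j6 [ 0.22  0.57  1.8   0.    0.77 -1.4 ]
t 11.7 pos [0.5182 0.1613 0.0293] gap 0.0113 F [-0.5 -0.2 -0.6]
lin [-0.0492, 0.0002, 0.0003] turn [0.0003, 0.0004, 0.001]
```

Smooth, no contact force. Continue near the stop.

Request:
{"method": "jog_arm", "body": {"turn": [[0,0,0],[0,0,0],[0,0,0],[0,0,0]], "linear": [[-0.015,0,0.0003],[-0.03,0,0.0003],[-0.045,0,0.0003],[-0.047,0,0.0003]], "claw": [0,0,0,0]}}

```text
time: 12.2
eef_pos: [0.5652, 0.1633, 0.0289]
tcp_rot: [0.0, -0.023, 1.0, 0.0]
ft_force: [-0.2, -0.3, 1.5]
finger_gap: 0.0111
```

Request:
{"method": "jog_arm", "body": {"turn": [[0,0,0],[0,0,0],[0,0,0]], "linear": [[-0.001,0,0.0003],[-0.002,0,0.0003],[-0.003,0,0.0003]], "claw": [0,0,0]}}

```text
time: 12.58
eef_pos: [0.5663, 0.1634, 0.0289]
tcp_rot: [-0.001, -0.023, 1.0, 0.0]
ft_force: [-3.5, -0.8, 4.9]
finger_gap: 0.0113
```

Request:
{"method": "jog_arm", "body": {"turn": [[0,0,0],[0,0,0],[0,0,0]], "linear": [[-0.001,0,0],[-0.002,0,0],[-0.002,0,0]], "claw": [0,0,0]}}

```text
time: 12.95
eef_pos: [0.5686, 0.1635, 0.0288]
tcp_rot: [-0.0, -0.023, 1.0, 0.0]
ft_force: [-3.3, 0.3, 5.1]
finger_gap: 0.0115
```

```bash
python3 - <<'E'
from h import *
cur();im,_=snap('side','s13'); im2,_=snap('scene','c13')
cv2.imwrite('pics/s13a.png',cv2.resize(im[160:240,280:400,::-1],None,fx=6,fy=6,interpolation=cv2.INTER_CUBIC));cur()
cv2.imwrite('pics/c13a.png',cv2.resize(im2[230:320,350:460,::-1],None,fx=6,fy=6,interpolation=cv2.INTER_CUBIC));cur()
E
```

```text
t 12.95 pos [0.5686 0.1635 0.0288] yaw/pitch/roll [0.0454 0.0008 0.0002] gap 0.0115 F [-3.3  0.3  5.1] j6 [ 0.2   0.64  1.66  0.    0.84 -1.42]
t 13.05 pos [0.5686 0.1635 0.0288] yaw/pitch/roll [0.0454 0.0008 0.0002] gap 0.0113 F [-3.7  0.8  5.4] j6 [ 0.2   0.64  1.66  0.    0.84 -1.42]
t 13.05 pos [0.5686 0.1635 0.0288] yaw/pitch/roll [0.0454 0.0008 0.0002] gap 0.0113 F [-3.7  0.8  5.4] j6 [ 0.2   0.64  1.66  0.    0.84 -1.42]
```

View pics/s13a.png

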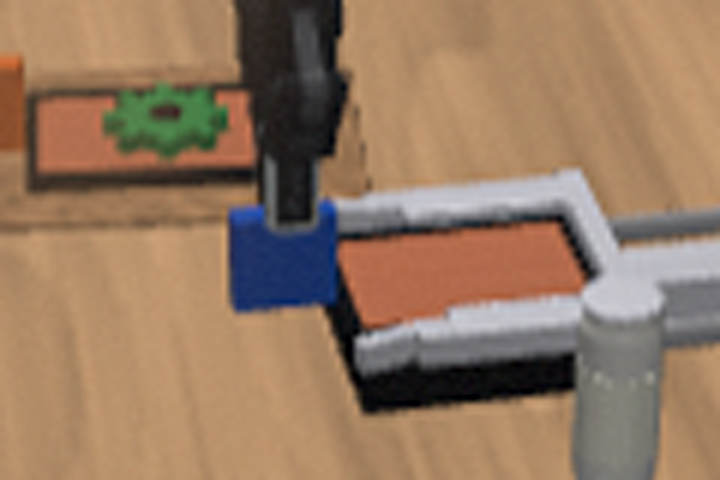

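View pics/c13a.png

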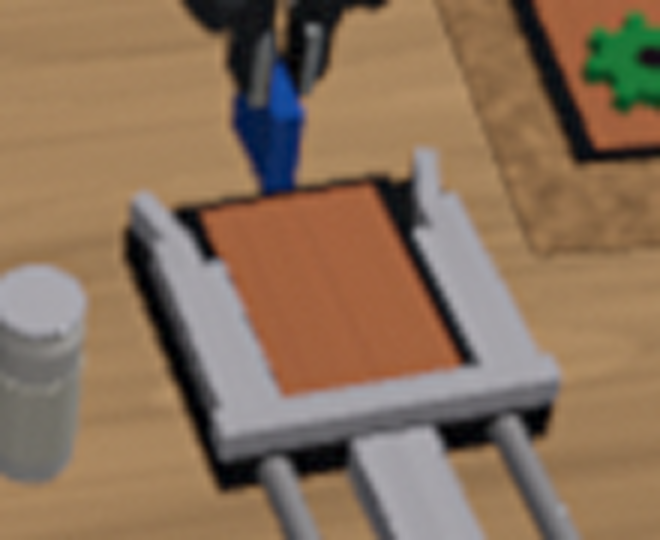

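Request:
{"method": "jog_arm", "body": {"turn": [[0,0,0],[0,0,0],[0,0,0]], "linear": [[-0.001,0,0],[-0.0015,0,0],[-0.0015,0,0]], "claw": [0,0,0]}}

```text
time: 13.42
eef_pos: [0.5688, 0.1635, 0.0288]
tcp_rot: [-0.002, -0.023, 1.0, -0.0]
ft_force: [-11.1, -1.6, 11.3]
finger_gap: 0.0114
```

Force rises to 11 N with no motion, so it's against the stop. Releasing.

Request:
{"method": "jog_arm", "body": {"turn": [[0,0,0],[0,0,0],[0,0,0]], "linear": [[0.0005,0,0],[0.0005,0,0],[0.0005,0,0]], "claw": [0.5,0.5,0.5]}}

```text
time: 13.8
eef_pos: [0.5703, 0.1635, 0.0286]
tcp_rot: [0.0, -0.023, 1.0, 0.0]
ft_force: [0.4, -0.3, 0.9]
finger_gap: 0.0422
```

Request:
{"method": "jog_arm", "body": {"turn": [[0,0,0],[0,0,0],[0,0,0],[0,0,0]], "linear": [[0,0,-0.03],[0,0,-0.08],[0,0,-0.105],[0,0,-0.105]], "claw": [0.5,0.5,0.5,0.5]}}

```text
time: 14.3
eef_pos: [0.5713, 0.1636, 0.1355]
tcp_rot: [0.002, -0.023, 1.0, 0.0]
ft_force: [-0.3, 0.3, -0.6]
finger_gap: 0.0431
```

```bash
python3 - <<'E'
from h import *
cur();im,_=snap('wrist','w14')
cv2.imwrite('pics/w14a.png',cv2.resize(im[180:400,220:410,::-1],None,fx=4,fy=2.7,interpolation=cv2.INTER_CUBIC))
nav((.47,-.25,.28),-.15)
E
```

```text
t 14.3 pos [0.5713 0.1636 0.1355] yaw/pitch/roll [ 0.0452 -0.0038  0.001 ] gap 0.0431 F [-0.3  0.3 -0.6] j6 [ 0.2   0.5   1.6   0.    1.04 -1.42]
t 14.35 pos [0.5704 0.1634 0.1338] gap 0.0428 F [-0.3  0.  -0.7]
lin [0.1188, -0.4084, -0.1465] turn [0.0005, 0.001, 0.1952]
```

View pics/w14a.png

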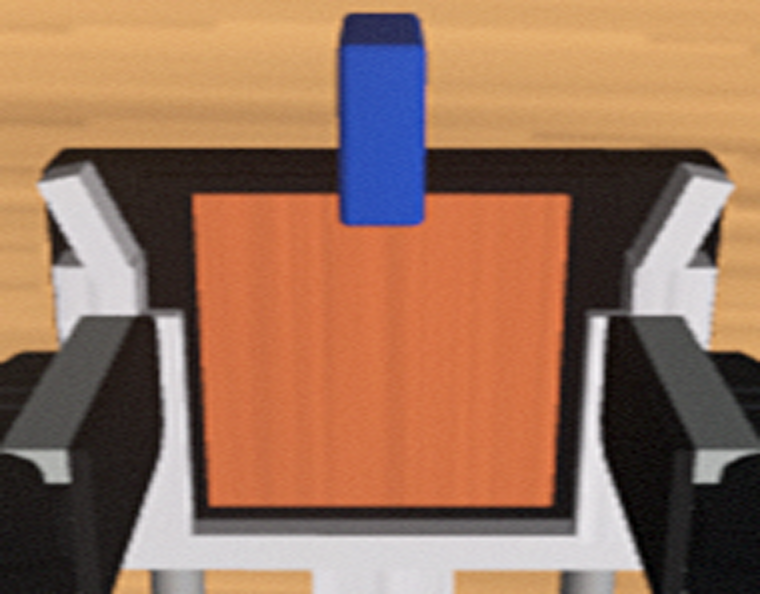

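Copper sits as close to the end lip as the used plate did at its start, so the fresh plate is home. On to the scrapers and dock.

Request:
{"method": "jog_arm", "body": {"turn": [[0,0,0.195],[0,0,0.195],[0,0,0.195],[0,0,0.195],[0,0,0.195]], "linear": [[0.04,-0.03,-0.08],[0.119,-0.408,-0.147],[0.119,-0.408,-0.147],[0.119,-0.408,-0.147],[0.119,-0.408,-0.147]], "claw": [0.5,0.5,0.5,0.5,0.5]}}

```text
time: 14.98
eef_pos: [0.4979, -0.0984, 0.2429]
tcp_rot: [-0.001, 0.075, 0.997, 0.0]
ft_force: [1.1, -0.0, -0.1]
finger_gap: 0.043
```

```bash
python3 - <<'E'
from h import *
nav((.50,-.25,.30),-.17)
E
```

```text
t 14.97 pos [ 0.4979 -0.0984  0.2429] gap 0.043 F [ 1.1 -0.  -0.1]
lin [-0.0245, -0.1496, -0.0572] turn [0.0005, -0.0019, 0.0203]
```

Request:
{"method": "jog_arm", "body": {"turn": [[0,0,0.02],[0,0,0.02],[0,0,0.02],[0,0,0.02],[0,0,0.02]], "linear": [[-0.024,-0.15,-0.057],[-0.024,-0.15,-0.057],[-0.024,-0.15,-0.057],[-0.024,-0.15,-0.057],[-0.024,-0.15,-0.057]], "claw": [0.5,0.5,0.5,0.5,0.5]}}

```text
time: 15.6
eef_pos: [0.5, -0.2478, 0.2993]
tcp_rot: [-0.001, 0.085, 0.996, 0.001]
ft_force: [0.0, 1.0, -0.3]
finger_gap: 0.0428
```

```bash
python3 - <<'E'
from h import *
cur(); snap('wrist','w15')
E
```

```text
t 15.6 pos [ 0.5    -0.2478  0.2993] yaw/pitch/roll [-0.1697  0.002   0.0018] gap 0.0428 F [ 0.   1.  -0.3] j6 [-0.54  0.28  1.49  0.    1.37 -1.94]
```

View pics/w15.png

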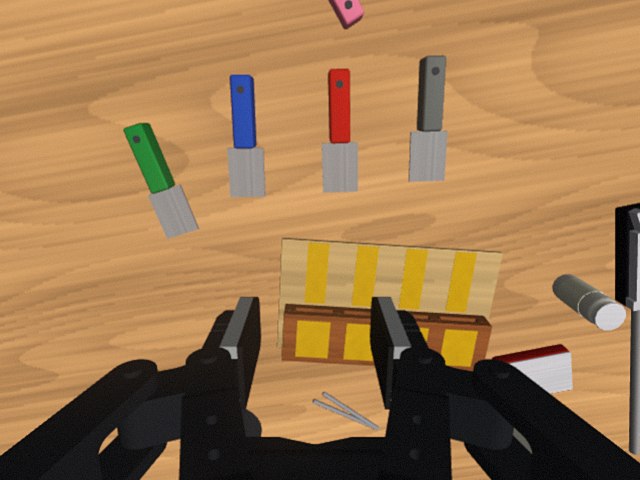

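Wrist view: green (160,180), blue (245,135), red (340,130), grey (430,118) with blades facing the dock. Dock lanes are at about x=317, 365, 413 and 460.

```bash
python3 - <<'E'
from h import *
im,_=load('w15')
cv2.imwrite('pics/w15a.png',cv2.resize(im[225:375,265:515],None,fx=3.2,fy=4,interpolation=cv2.INTER_CUBIC))
cv2.imwrite('pics/w15b.png',cv2.resize(im[45:245,115:315],None,fx=3,fy=3,interpolation=cv2.INTER_CUBIC))
cv2.imwrite('pics/w15c.png',cv2.resize(im[45:205,305:465],None,fx=3.5,fy=3.5,interpolation=cv2.INTER_CUBIC))
E
```

```text
(no output)
```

View pics/w15a.png

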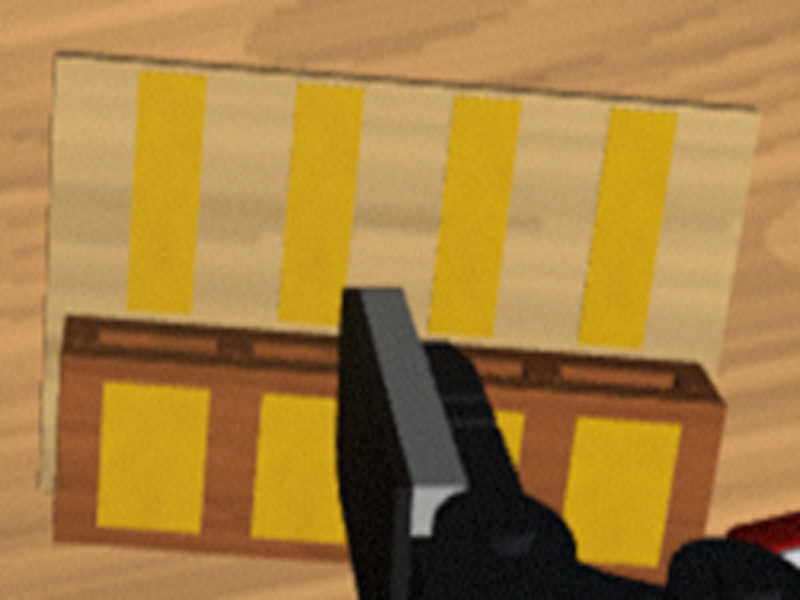

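View pics/w15b.png

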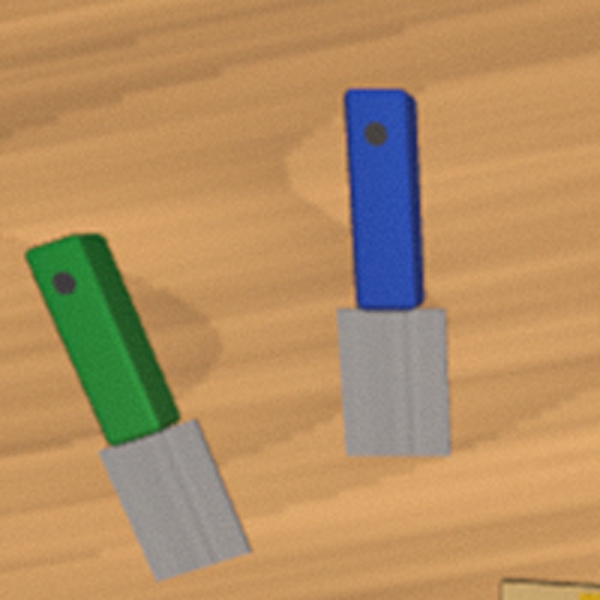

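View pics/w15c.png

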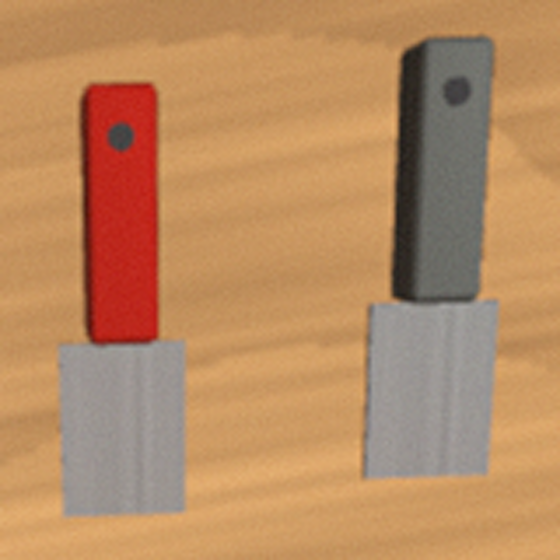

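```bash
cat > m15.py <<'E'
from fit import *
c=load('w15')[1]
A=lambda p:uncrop(p,(265,225),(3.2,4)); B=lambda p:uncrop(p,(115,45),(3,3)); C=lambda p:uncrop(p,(305,45),(3.5,3.5))
def go(n,*a,**k):
    x,r=fit(*a,**k); print(n,x.round(4),r.round(1).tolist()); return x
d=go('dock',[(c,A([(57,60),(757,112)]),[(-85,-135,8),(-85,135,8)])])
def inv(P): # world->dock
    q=P[:,:2]-d[:2]; cc,s=np.cos(d[2]),np.sin(d[2]); return np.c_[cc*q[:,0]+s*q[:,1],-s*q[:,0]+cc*q[:,1]]*1000
print('lane front',inv(onz(c,A([(172,73),(330,86),(487,99),(644,111)]),.008)).round(1).tolist())
print('lane rear',inv(onz(c,A([(159,311),(461,333),(611,344)]),.008)).round(1).tolist())
print('top lanes',inv(onz(c,A([(157,383),(629,418),(150,530),(614,565)]),.036)).round(1).tolist())
print('slot edges', inv(onz(c,A([(96,340),(218,355),(560,370),(675,382)]),.022)).round(1).tolist())
print('block top front', inv(onz(c,A([(60,362),(725,403)]),.036)).round(1).tolist())
h=[(-37.5,-11,28),(-37.5,11,28),(37.5,11,28),(37.5,-11,28),(92.5,-20,15.5),(92.5,20,15.5)]
go('green',[(c,B([(27,254),(75,237),(158,430),(108,445),(157,580),(251,551)]),h)])
go('blue',[(c,B([(346,91),(406,91),(414,307),(357,307),(347,456),(450,456)]),h)])
go('red',[(c,C([(87,86),(157,86),(158,341),(92,341),(64,515),(185,512)]),h)])
go('grey',[(c,C([(424,40),(492,40),(477,298),(413,298),(365,478),(488,473)]),h)])
E
python3 m15.py
```

```text
dock [ 0.6761 -0.1878 -0.2323] [[-1.4, -0.0], [1.4, 0.2]]
lane front [[-83.7, -89.8], [-83.3, -29.8], [-82.9, 30.1], [-82.8, 90.3]]
lane rear [[-4.4, -89.8], [-4.2, 30.5], [-4.0, 90.7]]
top lanes [[5.9, -89.9], [6.5, 90.0], [57.0, -89.5], [58.3, 92.9]]
slot edges [[0.1, -113.9], [2.3, -66.5], [-0.8, 66.6], [0.5, 111.9]]
block top front [[1.1, -126.8], [-0.8, 125.4]]
green [ 0.4416 -0.4244  0.1387] [[-2.7, -1.3], [0.2, -2.2], [1.4, 0.5], [-0.2, 1.5], [0.0, 0.5], [0.0, 0.3]]
blue [ 0.4119 -0.3106 -0.1746] [[-0.9, -1.3], [0.6, -1.2], [0.9, 1.7], [-0.5, 1.6], [-0.3, -0.1], [0.2, 0.1]]
red [ 0.4235 -0.2079 -0.1396] [[-0.8, -1.2], [0.8, -1.9], [0.8, 0.7], [-0.8, 1.4], [-0.2, 0.4], [0.2, 0.2]]
grey [ 0.4276 -0.1102 -0.1316] [[-1.3, -1.3], [1.1, -2.2], [1.3, 0.9], [-1.1, 1.7], [-0.1, 0.2], [0.1, 0.3]]
```

```bash
cat >> fit.py <<'E'
dock=(0.6761,-0.1878,-0.2323)
SY=[-90,-30,30,90]
def slot(i,x): return T(dock,[(x,SY[i],0)])[0][:2]
SC=[(-37.5,-11,28),(-37.5,11,28),(37.5,11,28),(37.5,-11,28),(37.5,-20,15.5),(37.5,20,15.5),(92.5,-20,15.5),(92.5,20,15.5)]
E
python3 - <<'E'
from fit import *
for i in range(4): print(i,slot(i,-37.5).round(4),slot(i,-110).round(4))
nav((.4276,-.1102,.13),-.14)
E
```

```text
0 [ 0.6189 -0.2667] [ 0.5483 -0.2501]
1 [ 0.6327 -0.2084] [ 0.5621 -0.1917]
2 [ 0.6465 -0.15  ] [ 0.576  -0.1333]
3 [ 0.6603 -0.0916] [ 0.5898 -0.0749]
t 15.65 pos [ 0.5001 -0.2475  0.2995] gap 0.0428 F [ 0.3  0.7 -0.4]
lin [0.0942, 0.1229, 0.1699] turn [0.0012, -0.0019, -0.029]
```

Request:
{"method": "jog_arm", "body": {"turn": [[0,-0.002,-0.029],[0,-0.002,-0.029],[0,-0.002,-0.029],[0,-0.002,-0.029],[0,-0.002,-0.029]], "linear": [[0.094,0.123,0.169],[0.094,0.123,0.169],[0.094,0.123,0.169],[0.094,0.123,0.169],[0.094,0.123,0.169]], "claw": [0.5,0.5,0.5,0.5,0.5]}}

```text
time: 16.27
eef_pos: [0.4262, -0.1088, 0.1299]
tcp_rot: [-0.001, 0.069, 0.998, 0.001]
ft_force: [0.9, -0.9, 0.6]
finger_gap: 0.0427
```

```bash
python3 - <<'E'
from h import *
nav((.4276,-.1102,.13),-.14); snap('wrist','w16')
E
```

```text
t 16.27 pos [ 0.4262 -0.1088  0.1299] gap 0.0427 F [ 0.9 -0.9  0.6]
lin [-0.0016, -0.0012, -0.0001] turn [0.0015, -0.0029, 0.0022]
```

View pics/w16.png

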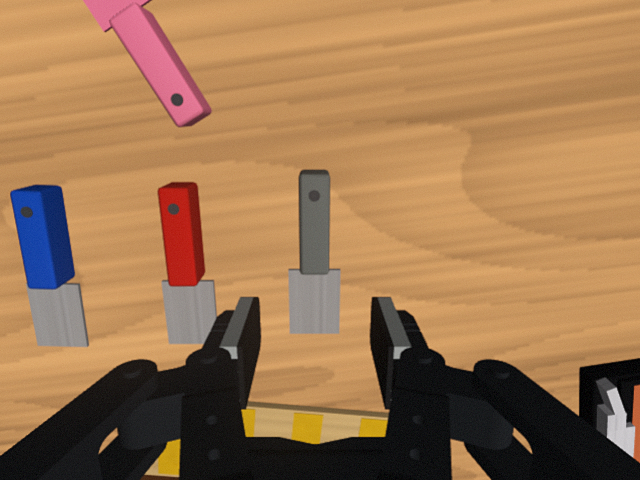

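Close view: the grey scraper at (315,250) is parallel to the tool. The pink one at (160,65) is elsewhere.

```bash
python3 - <<'E'
from fit import *
c=load('w16')[1]
x,r=fit([(c,np.array([(300.5,174),(329.5,174),(327.5,273),(301,273),(289.5,270),(340,269.5),(291,333.5),(339,333)]),SC)])
print(x.round(4),r.round(1).tolist()); nav((x[0],x[1],.008),x[2])
E
```

```text
[ 0.4277 -0.1092 -0.1349] [[-2.1, -0.5], [1.2, -0.6], [2.2, 2.6], [-1.1, 2.7], [-0.8, -0.5], [0.9, -0.1], [-0.9, -0.2], [0.8, 0.1]]
t 16.32 pos [ 0.428  -0.1102  0.1315] gap 0.0428 F [-0.  -0.1  1.5]
lin [0.0005, 0.0009, 0.1235] turn [0.0006, 0.0005, -0.0036]
```

Request:
{"method": "jog_arm", "body": {"turn": [[0,0,-0.003],[0,0,-0.003],[0,0,-0.003],[0,0,-0.003],[0,0,-0.003]], "linear": [[0,0.001,0.05],[0,0.001,0.1],[0,0.001,0.123],[0,0.001,0.125],[0,0.001,0.125]], "claw": [0.5,0.5,0.5,0.5,0.5]}}

```text
time: 16.95
eef_pos: [0.43, -0.111, 0.008]
tcp_rot: [0.002, 0.069, 0.998, -0.0]
ft_force: [-0.5, 0.3, 0.5]
finger_gap: 0.0428
```

Request:
{"method": "jog_arm", "body": {"turn": [[0,0,0],[0,0,0],[0,0,0],[0,0,0],[0,0,0]], "linear": [[0,0,0],[0,0,0],[0,0,0],[0,0,0],[0,0,0]], "claw": [0,0,0,0,0]}}

```text
time: 17.58
eef_pos: [0.4288, -0.1104, 0.0068]
tcp_rot: [0.001, 0.069, 0.998, 0.0]
ft_force: [-0.1, -0.6, 0.8]
finger_gap: 0.0002
```

```bash
python3 - <<'E'
from h import *
cur(); snap('wrist','w17')
E
```

```text
t 17.57 pos [ 0.4288 -0.1104  0.0068] yaw/pitch/roll [-0.1377 -0.002  -0.    ] gap 0.0002 F [-0.1 -0.6  0.8] j6 [-0.36  0.49  2.06  0.    0.59 -1.79]
```

View pics/w17.png

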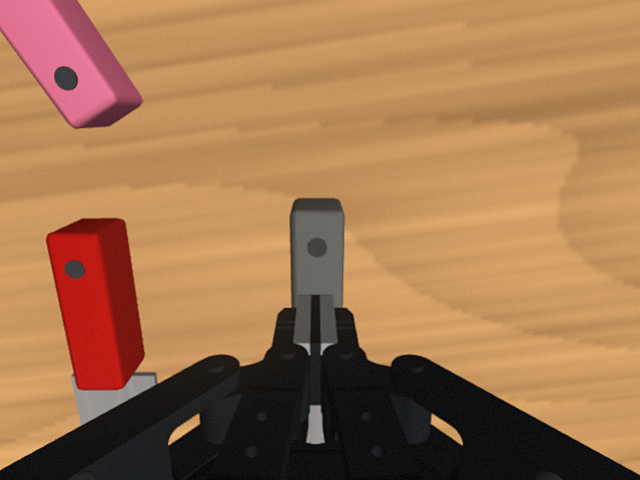

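```bash
python3 - <<'E'
from fit import *
c=load('w17')[1]; print(c['xyz'])
for z in (.028,.04,.06,.08): print(z,onz(c,[(292,212),(342,212),(294,305),(341,305)],z).round(4).tolist())
print(proj(c,T((.4277,-.1092,-.1349),SC)).round(0).tolist())
im,_=snap('side','s17')
cv2.imwrite('pics/s17a.png',cv2.resize(im[230:350,220:380,::-1],None,fx=5,fy=5,interpolation=cv2.INTER_CUBIC))
E
```

```text
[ 0.35409062 -0.10024657  0.18103648]
0.028 [[0.3896, -0.1141, 0.028], [0.3923, -0.0949, 0.028], [0.4291, -0.1194, 0.028], [0.4318, -0.1, 0.028]]
0.04 [[0.3868, -0.113, 0.04], [0.3893, -0.0953, 0.04], [0.4233, -0.1179, 0.04], [0.4257, -0.1, 0.04]]
0.06 [[0.3822, -0.1112, 0.06], [0.3843, -0.096, 0.06], [0.4134, -0.1154, 0.06], [0.4156, -0.1, 0.06]]
0.08 [[0.3775, -0.1094, 0.08], [0.3793, -0.0967, 0.08], [0.4036, -0.1129, 0.08], [0.4054, -0.1001, 0.08]]
[[289.0, 211.0], [346.0, 211.0], [343.0, 376.0], [293.0, 376.0], [275.0, 359.0], [360.0, 359.0], [279.0, 452.0], [357.0, 452.0]]
```

View pics/s17a.png

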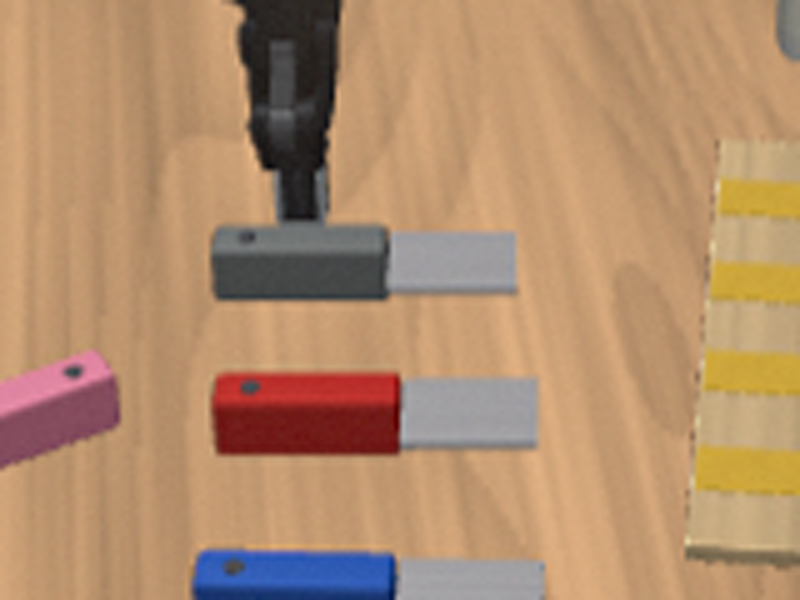

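```bash
python3 - <<'E'
from fit import *
c=load('s17')[1]
for p in [(.4288,-.1104,.0068),(.4288,-.1104,.028),(.4288,-.098,.028),(.4288,-.1104,.045)]:
    print(p,((proj(c,[p])-[220,230])*5).round(0))
c=load('w17')[1]
for p in [(.4288,-.1104,.0068),(.4288,-.1104,.028),(.4288,-.1104,.045)]: print(p,proj(c,[p]).round(0))
E
python3 - <<'E'
import cv2
im=cv2.imread('pics/w17.png'); cv2.imwrite('pics/w17a.png',cv2.resize(im[180:480,200:440],None,fx=3,fy=2,interpolation=cv2.INTER_CUBIC))
E
```

```text
(0.4288, -0.1104, 0.0068) [[306. 274.]]
(0.4288, -0.1104, 0.028) [[303. 235.]]
(0.4288, -0.098, 0.028) [[301. 218.]]
(0.4288, -0.1104, 0.045) [[301. 203.]]
(0.4288, -0.1104, 0.0068) [[315. 281.]]
(0.4288, -0.1104, 0.028) [[315. 302.]]
(0.4288, -0.1104, 0.045) [[315. 322.]]
```

View pics/w17a.png

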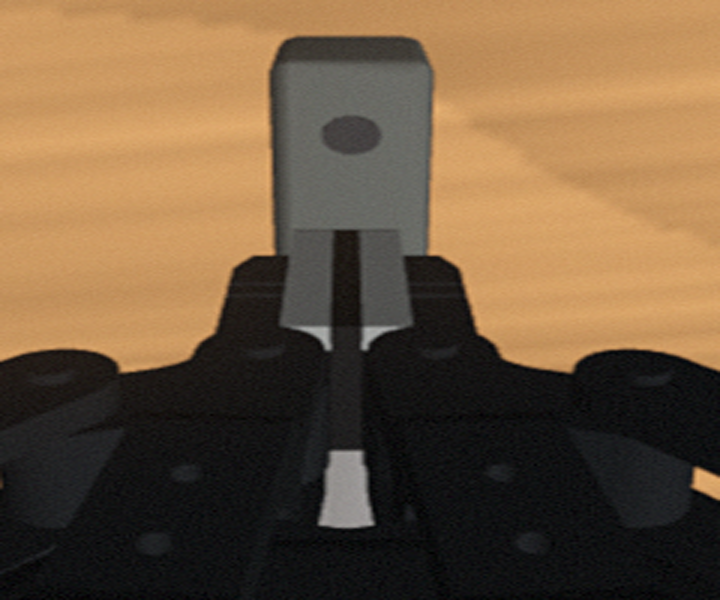

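```bash
python3 - <<'E'
from fit import *
c=load('w17')[1]
for z in (.007,.015,.02,.025,.03,.035,.04,.045,.05,.06): print(z,[proj(c,[(.4288-dx*np.cos(.138),-.1104+dx*np.sin(.138),z)]).round(0).tolist()[0] for dx in(.011,-.011)])
E
```

```text
0.007 [[315.0, 259.0], [315.0, 303.0]]
0.015 [[315.0, 266.0], [315.0, 311.0]]
0.02 [[315.0, 270.0], [315.0, 316.0]]
0.025 [[315.0, 274.0], [315.0, 322.0]]
0.03 [[315.0, 279.0], [315.0, 327.0]]
0.035 [[315.0, 284.0], [315.0, 334.0]]
0.04 [[315.0, 289.0], [315.0, 340.0]]
0.045 [[315.0, 295.0], [315.0, 347.0]]
0.05 [[315.0, 301.0], [315.0, 355.0]]
0.06 [[315.0, 315.0], [315.0, 371.0]]
```

The fingers shut above the handle: the pad tips really sit about 28 mm higher than the reported TCP (the side view agrees). I'll open and feel my way down.

Request:
{"method": "jog_arm", "body": {"turn": [[0,0,0],[0,0,0],[0,0,0],[0,0,0]], "linear": [[0,0,0],[0,0,0],[0,0,0],[0,0,0.003]], "claw": [0.5,0.5,0.5,0.5]}}

```text
time: 18.18
eef_pos: [0.429, -0.1105, 0.0038]
tcp_rot: [0.001, 0.069, 0.998, -0.0]
ft_force: [0.4, -0.5, 0.5]
finger_gap: 0.0425
```

```bash
python3 - <<'E'
from h import *
cur(); im2,_=snap('side','s18'); im,_=snap('wrist','w18')
cv2.imwrite('pics/s18a.png',cv2.resize(im2[210:310,220:340,::-1],None,fx=6,fy=6,interpolation=cv2.INTER_CUBIC))
E
```

```text
t 18.18 pos [ 0.429  -0.1105  0.0038] yaw/pitch/roll [-0.1378 -0.0024 -0.0002] gap 0.0425 F [ 0.4 -0.5  0.5] j6 [-0.36  0.49  2.06  0.    0.59 -1.79]
```

View pics/s18a.png

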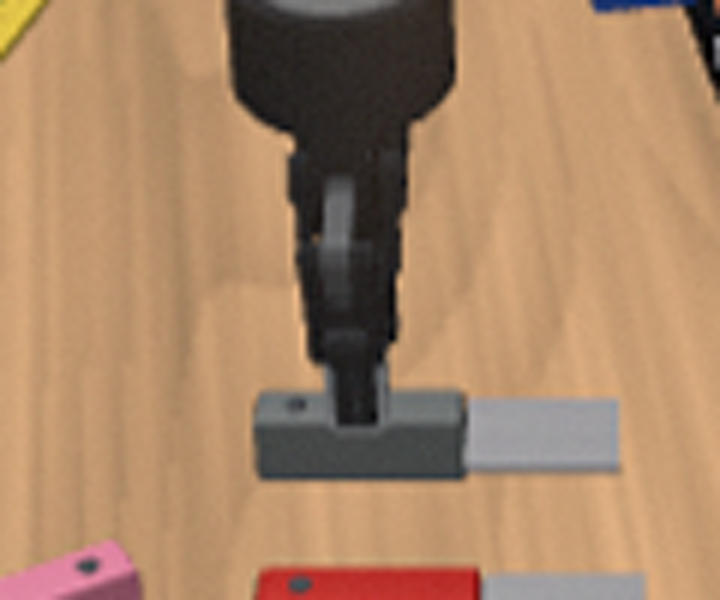

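View pics/w18.png

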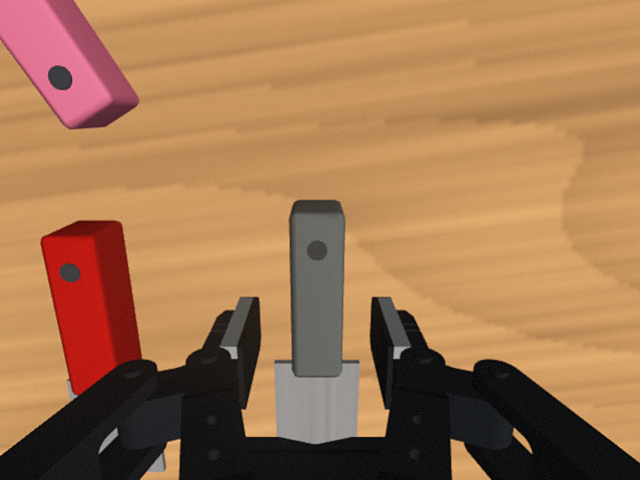

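```bash
python3 - <<'E'
from fit import *
c=load('s18')[1]
for z in (.0,.01,.02,.03,.035,.04,.045): print(z,[((proj(c,[(.429+.139*(y+.1105),y,z)])-[220,210])*6).round(0).tolist()[0] for y in(-.132,-.137,-.142)])
E
```

```text
0.0 [[364.0, 502.0], [364.0, 511.0], [363.0, 520.0]]
0.01 [[363.0, 480.0], [362.0, 489.0], [361.0, 498.0]]
0.02 [[362.0, 458.0], [361.0, 467.0], [360.0, 476.0]]
0.03 [[360.0, 436.0], [359.0, 444.0], [358.0, 453.0]]
0.035 [[359.0, 424.0], [359.0, 433.0], [358.0, 442.0]]
0.04 [[359.0, 413.0], [358.0, 422.0], [357.0, 431.0]]
0.045 [[358.0, 402.0], [357.0, 410.0], [356.0, 419.0]]
```

Request:
{"method": "jog_arm", "body": {"turn": [[0,0,0],[0,0,0],[0,0,0]], "linear": [[0,0,0.006],[0,0,0.012],[0,0,0.012]], "claw": [0.5,0.5,0.5]}}

```text
time: 18.65
eef_pos: [0.4285, -0.1103, -0.0087]
tcp_rot: [0.0, 0.069, 0.998, 0.0]
ft_force: [0.4, 0.4, 0.2]
finger_gap: 0.0425
```

Request:
{"method": "jog_arm", "body": {"turn": [[0,0,0],[0,0,0],[0,0,0]], "linear": [[0,0,0.003],[0,0,0.006],[0,0,0.006]], "claw": [0.5,0.5,0.5]}}

```text
time: 19.02
eef_pos: [0.4288, -0.1104, -0.0144]
tcp_rot: [0.001, 0.069, 0.998, 0.0]
ft_force: [0.5, 0.2, -0.1]
finger_gap: 0.0431
```

```bash
python3 - <<'E'
from h import *
cur(); im2,_=snap('side','s19')
cv2.imwrite('pics/s19a.png',cv2.resize(im2[210:310,220:340,::-1],None,fx=6,fy=6,interpolation=cv2.INTER_CUBIC))
E
```

```text
t 19.02 pos [ 0.4288 -0.1104 -0.0144] yaw/pitch/roll [-1.378e-01 -1.700e-03  1.000e-04] gap 0.0431 F [ 0.5  0.2 -0.1] j6 [-0.36  0.53  2.06  0.    0.54 -1.79]
```

View pics/s19a.png

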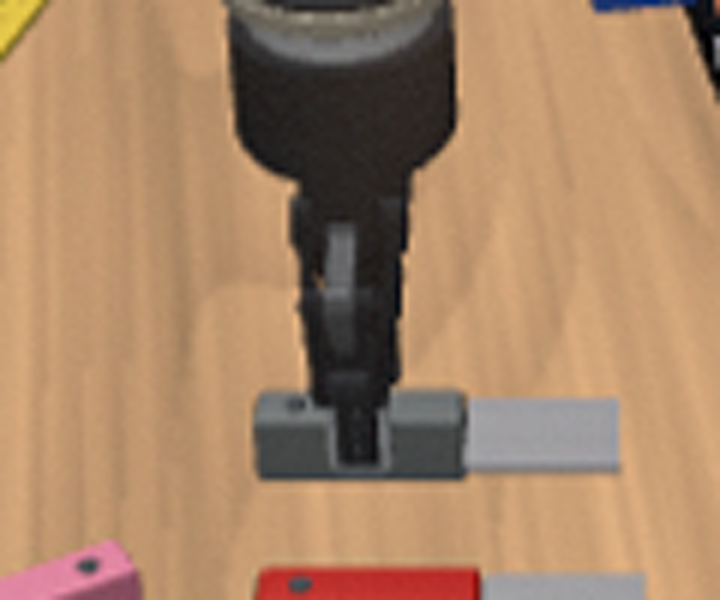

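Request:
{"method": "jog_arm", "body": {"turn": [[0,0,0],[0,0,0],[0,0,0]], "linear": [[0,0,0.003],[0,0,0.006],[0,0,0.006]], "claw": [0.5,0.5,0.5]}}

```text
time: 19.45
eef_pos: [0.4288, -0.1104, -0.0204]
tcp_rot: [0.001, 0.069, 0.998, 0.0]
ft_force: [0.1, 0.1, 0.2]
finger_gap: 0.043
```

Request:
{"method": "jog_arm", "body": {"turn": [[0,0,0],[0,0,0],[0,0,0],[0,0,0]], "linear": [[0,0,0],[0,0,0],[0,0,0],[0,0,0]], "claw": [0,0,0,0]}}

```text
time: 19.95
eef_pos: [0.429, -0.1105, -0.0199]
tcp_rot: [0.001, 0.069, 0.998, 0.0]
ft_force: [-1.3, 0.4, 4.7]
finger_gap: 0.0203
```

```bash
python3 - <<'E'
from h import *
cur(); im2,_=snap('wrist','w20')
E
```

```text
t 19.95 pos [ 0.429  -0.1105 -0.0199] yaw/pitch/roll [-0.1378 -0.0023 -0.0002] gap 0.0203 F [-1.3  0.4  4.7] j6 [-0.36  0.55  2.06  0.    0.53 -1.79]
```

View pics/w20.png

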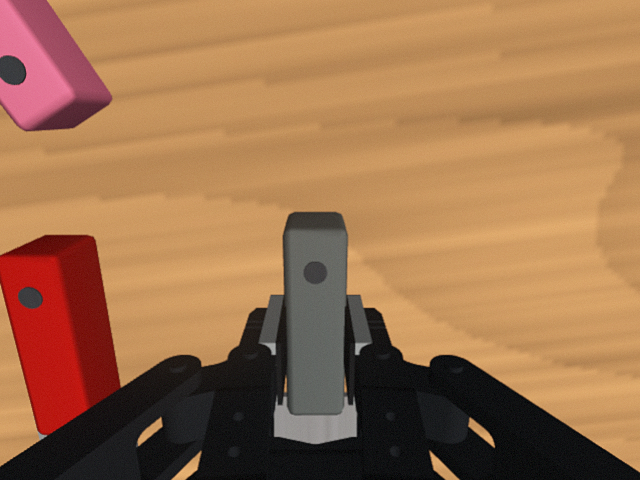

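```bash
python3 - <<'E'
from fit import *
p=slot(3,-109.); print(p); nav((*p,-.006),-.2323)
E
```

```text
[ 0.59074727 -0.07512387]
t 20.0 pos [ 0.429  -0.1105 -0.0199] gap 0.0206 F [-2.5 -0.4  5.9]
lin [-0.1554, 0.0572, -0.0135] turn [0.0003, 0.0023, 0.0945]
```

Request:
{"method": "jog_arm", "body": {"turn": [[0,0.002,0],[0,0.002,0.03],[0,0.002,0.06],[0,0.002,0.0945],[0,0.002,0.0945]], "linear": [[0,0,-0.013],[-0.04,0.015,-0.0135],[-0.09,0.035,-0.0135],[-0.14,0.055,-0.0135],[-0.1554,0.0572,-0.0135]], "claw": [0,0,0,0,0]}}

```text
time: 20.62
eef_pos: [0.5934, -0.0742, -0.0054]
tcp_rot: [0.001, 0.115, 0.993, 0.0]
ft_force: [-1.1, -1.2, -0.6]
finger_gap: 0.0206
```

```bash
python3 - <<'E'
from fit import *
p=slot(3,-109.); cur(); nav((*p,-.0105),-.2323); snap('wrist','w21'); im,_=snap('side','s21')
cv2.imwrite('pics/s21a.png',cv2.resize(im[210:350,320:480,::-1],None,fx=4.5,fy=4.2,interpolation=cv2.INTER_CUBIC))
E
```

```text
t 20.62 pos [ 0.5934 -0.0742 -0.0054] yaw/pitch/roll [-0.2313 -0.0023 -0.    ] gap 0.0206 F [-1.1 -1.2 -0.6] j6 [-0.2   0.7   1.65  0.    0.78 -1.54]
t 20.62 pos [ 0.5934 -0.0742 -0.0054] gap 0.0206 F [-1.1 -1.2 -0.6]
lin [0.0024, -0.0015, 0.0051] turn [0.0005, 0.0022, 0.001]
```

View pics/w21.png

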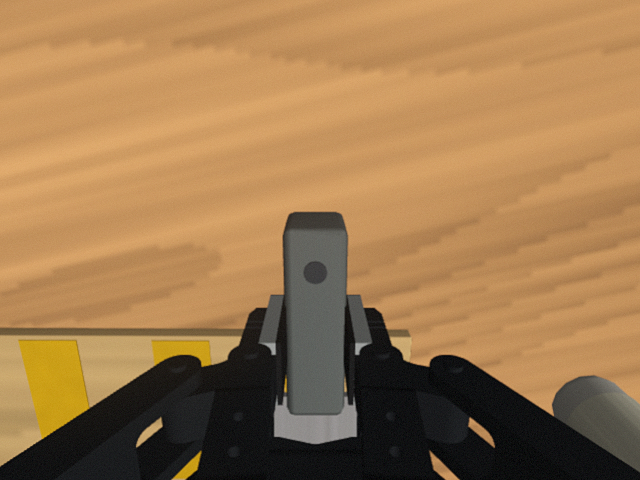

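View pics/s21a.png

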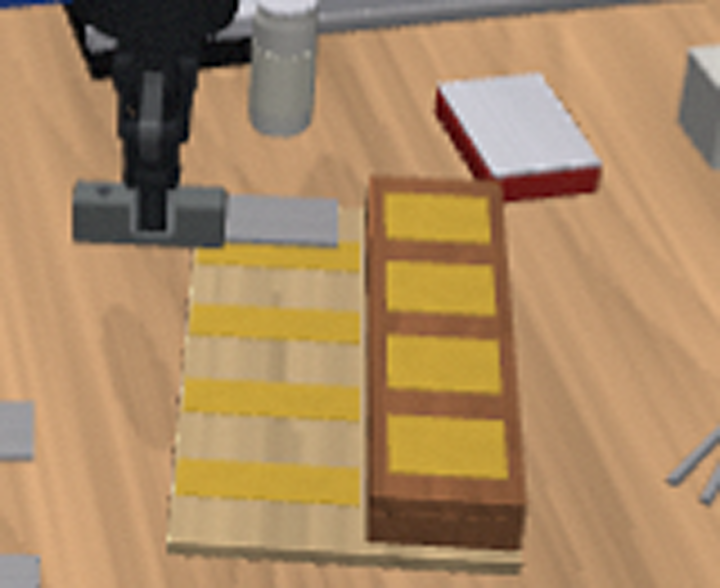

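Request:
{"method": "jog_arm", "body": {"turn": [[0,0.002,0.001],[0,0.002,0.001],[0,0.002,0.001]], "linear": [[0.002,-0.0015,0.003],[0.002,-0.0015,0.0056],[0.002,-0.0015,0.0056]], "claw": [0,0,0]}}

```text
time: 21.1
eef_pos: [0.5876, -0.0763, -0.0117]
tcp_rot: [-0.001, 0.117, 0.993, 0.0]
ft_force: [-1.4, -0.2, 1.0]
finger_gap: 0.0205
```

```bash
python3 - <<'E'
from fit import *
p=slot(3,-36.5); cur(); nav((*p,-.0110),-.2323)
E
```

```text
t 21.1 pos [ 0.5876 -0.0763 -0.0117] yaw/pitch/roll [-0.2338  0.0027  0.0009] gap 0.0205 F [-1.4 -0.2  1. ] j6 [-0.21  0.71  1.67  0.    0.77 -1.55]
t 21.1 pos [ 0.5876 -0.0763 -0.0117] gap 0.0205 F [-1.4 -0.2  1. ]
lin [-0.0753, 0.002, -0.0009] turn [0.0003, -0.0028, -0.0015]
```

Request:
{"method": "jog_arm", "body": {"turn": [[0,-0.001,0],[0,-0.001,0],[0,-0.001,0],[0,-0.001,0]], "linear": [[-0.01,0.001,-0.0005],[-0.02,0.001,-0.0005],[-0.03,0.001,-0.0005],[-0.035,0.001,-0.0005]], "claw": [0,0,0,0]}}

```text
time: 21.6
eef_pos: [0.6234, -0.0834, -0.0117]
tcp_rot: [-0.0, 0.116, 0.993, 0.0]
ft_force: [-0.2, -0.4, -0.5]
finger_gap: 0.0204
```

```bash
python3 - <<'E'
from fit import *
p=slot(3,-36.5); cur(); nav((*p,-.0110),-.2323)
E
```

```text
t 21.6 pos [ 0.6234 -0.0834 -0.0117] yaw/pitch/roll [-0.2334  0.0007  0.0006] gap 0.0204 F [-0.2 -0.4 -0.5] j6 [-0.21  0.76  1.56  0.    0.82 -1.55]
t 21.6 pos [ 0.6234 -0.0834 -0.0117] gap 0.0204 F [-0.2 -0.4 -0.5]
lin [-0.0388, 0.0006, -0.0007] turn [0.0004, -0.0008, -0.0011]
```

No contact force, blade is in the mouth. Continuing to the stop.

Request:
{"method": "jog_arm", "body": {"turn": [[0,0,0],[0,0,0],[0,0,0],[0,0,0],[0,0,0]], "linear": [[-0.01,0.0004,0],[-0.02,0.0004,0],[-0.03,0.0004,0],[-0.037,0.0004,0],[-0.037,0.0004,0]], "claw": [0,0,0,0,0]}}

```text
time: 22.22
eef_pos: [0.6591, -0.0915, -0.0117]
tcp_rot: [-0.0, 0.116, 0.993, 0.0]
ft_force: [-0.6, -0.1, -0.9]
finger_gap: 0.0205
```

Request:
{"method": "jog_arm", "body": {"turn": [[0,0,0],[0,0,0],[0,0,0]], "linear": [[-0.001,0,0],[-0.002,0,0],[-0.002,0,0]], "claw": [0,0,0]}}

```text
time: 22.6
eef_pos: [0.6606, -0.0919, -0.0115]
tcp_rot: [-0.001, 0.116, 0.993, 0.0]
ft_force: [-0.4, -0.4, -0.9]
finger_gap: 0.0207
```

Request:
{"method": "jog_arm", "body": {"turn": [[0,0,0],[0,0,0],[0,0,0]], "linear": [[-0.001,0,0],[-0.002,0,0],[-0.002,0,0]], "claw": [0,0,0]}}

```text
time: 22.98
eef_pos: [0.6611, -0.0919, -0.0118]
tcp_rot: [-0.002, 0.116, 0.993, 0.0]
ft_force: [-8.7, 1.8, 4.5]
finger_gap: 0.0206
```

Request:
{"method": "jog_arm", "body": {"turn": [[0,0,0],[0,0,0],[0,0,0]], "linear": [[-0.001,0,0],[-0.002,0,0],[-0.002,0,0]], "claw": [0,0,0]}}

```text
time: 23.35
eef_pos: [0.6609, -0.0918, -0.0119]
tcp_rot: [-0.005, 0.116, 0.993, 0.001]
ft_force: [-20.3, 4.9, 13.2]
finger_gap: 0.0206
```

Request:
{"method": "jog_arm", "body": {"turn": [[0,0,0],[0,0,0],[0,0,0],[0,0,0]], "linear": [[0.002,0,0.0005],[0.002,0,0.0005],[0.002,0,0.0005],[0.002,0,0.0005]], "claw": [0,0.4,0.4,0.4]}}

```text
time: 23.85
eef_pos: [0.6629, -0.0924, -0.012]
tcp_rot: [-0.0, 0.116, 0.993, 0.0]
ft_force: [0.2, -0.2, 0.1]
finger_gap: 0.0341
```

Request:
{"method": "jog_arm", "body": {"turn": [[0,0,0],[0,0,0],[0,0,0],[0,0,0]], "linear": [[0,0,-0.03],[0,0,-0.08],[0.02,0,-0.13],[0.02,0,-0.13]], "claw": [0.4,0.4,0.4,0.4]}}

```text
time: 24.35
eef_pos: [0.6448, -0.088, 0.1224]
tcp_rot: [0.003, 0.116, 0.993, -0.0]
ft_force: [0.1, 0.5, -1.3]
finger_gap: 0.0341
```

```bash
python3 - <<'E'
from fit import *
cur(); nav((.4235,-.2079,.12),-.1396); snap('wrist','w22')
E
```

```text
t 24.35 pos [ 0.6448 -0.088   0.1224] yaw/pitch/roll [-0.2332 -0.0056 -0.0008] gap 0.0341 F [ 0.1  0.5 -1.3] j6 [-0.21  0.61  1.44  0.    1.08 -1.55]
t 24.35 pos [ 0.6448 -0.088   0.1224] gap 0.0341 F [ 0.1  0.5 -1.3]
lin [0.1876, -0.1678, 0.0012] turn [0.0003, 0.0057, -0.0936]
```

View pics/w22.png

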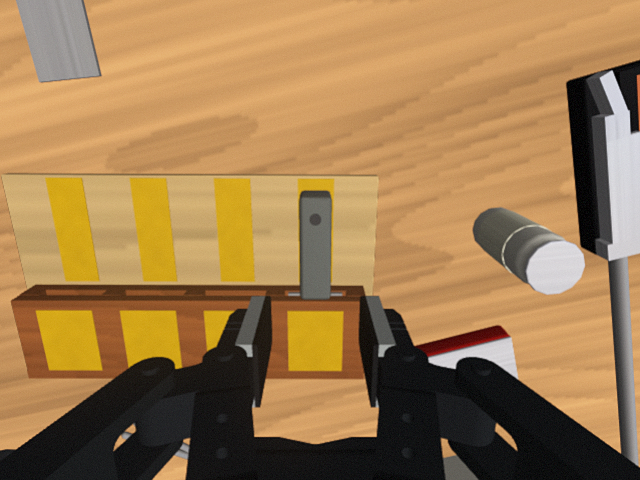

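Grey is home in slot 3, its handle against the block at (315,297). Next, red.

Request:
{"method": "jog_arm", "body": {"turn": [[0,0.005,-0.05],[0,0.005,-0.094],[0,0.005,-0.094],[0,0.005,-0.094],[0,0.005,-0.094]], "linear": [[0.188,-0.168,0],[0.188,-0.168,0],[0.188,-0.168,0],[0.188,-0.168,0],[0.188,-0.168,0]], "claw": [0.5,0.5,0.5,0.5,0.5]}}

```text
time: 25.02
eef_pos: [0.4186, -0.2087, 0.1171]
tcp_rot: [-0.004, 0.071, 0.997, 0.001]
ft_force: [0.6, -0.0, -0.2]
finger_gap: 0.0427
```

```bash
python3 - <<'E'
from fit import *
cur(); nav((.4235,-.2079,.12),-.1396); snap('wrist','w23')
E
```

```text
t 25.02 pos [ 0.4186 -0.2087  0.1171] yaw/pitch/roll [-0.1427  0.0084  0.0028] gap 0.0427 F [ 0.6 -0.  -0.2] j6 [-0.56  0.32  1.93 -0.    0.9  -1.99]
t 25.02 pos [ 0.4186 -0.2087  0.1171] gap 0.0427 F [ 0.6 -0.  -0.2]
lin [-0.0047, 0.0015, -0.0029] turn [0.0016, -0.0087, -0.0031]
```

View pics/w23.png

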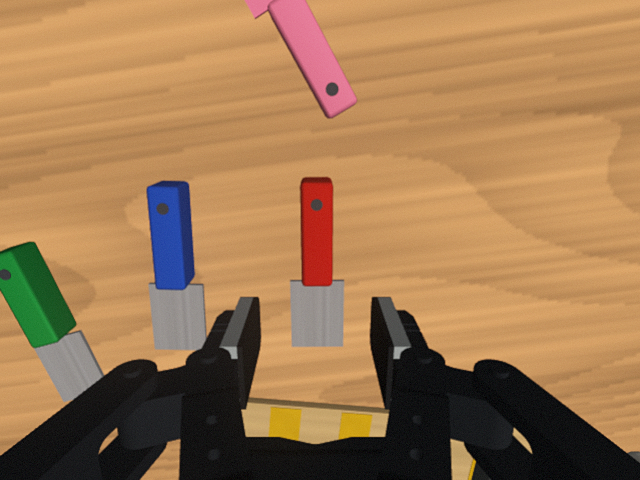

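```bash
python3 - <<'E'
from fit import *
c=load('w23')[1]
x,r=fit([(c,np.array([(301.5,182),(332.5,182),(332,285),(303,285.5),(291,281),(344,280.5),(292,346.5),(343.5,346)]),SC)])
print(x.round(4),r.round(1).tolist()); nav((x[0],x[1],-.005),x[2])
E
```

```text
[ 0.4233 -0.2078 -0.1356] [[-1.3, -0.4], [1.3, -0.6], [1.1, 2.2], [-1.0, 1.9], [-0.7, -0.4], [0.6, -0.2], [0.0, -0.2], [0.0, -0.0]]
t 25.07 pos [ 0.4203 -0.2084  0.1174] gap 0.0429 F [-0.  -0.7  0.5]
lin [-0.0037, 0.0009, 0.1224] turn [0.0013, -0.0073, -0.0063]
```

Request:
{"method": "jog_arm", "body": {"turn": [[0,-0.005,-0.006],[0,-0.005,-0.006],[0,-0.005,-0.006]], "linear": [[-0.002,0.0005,0.04],[-0.002,0.0005,0.08],[-0.002,0.0005,0.08]], "claw": [0.5,0.5,0.5]}}

```text
time: 25.45
eef_pos: [0.4224, -0.206, 0.0357]
tcp_rot: [-0.003, 0.066, 0.998, 0.002]
ft_force: [0.2, 0.3, -0.2]
finger_gap: 0.0428
```

```bash
python3 - <<'E'
from fit import *
cur(); nav((.4233,-.2078,-.021),-.1356)
E
```

```text
t 25.45 pos [ 0.4224 -0.206   0.0357] yaw/pitch/roll [-0.1324  0.0055  0.0038] gap 0.0428 F [ 0.2  0.3 -0.2] j6 [-0.55  0.47  1.98  0.    0.71 -1.99]
t 25.45 pos [ 0.4224 -0.206   0.0357] gap 0.0428 F [ 0.2  0.3 -0.2]
lin [-0.0015, -0.0018, 0.0567] turn [0.003, -0.006, 0.0032]
```

Request:
{"method": "jog_arm", "body": {"turn": [[0.003,-0.006,0.003],[0.003,-0.006,0.003],[0.003,-0.006,0.003],[0.003,-0.006,0.003]], "linear": [[-0.0015,-0.0018,0.02],[-0.0015,-0.0018,0.045],[-0.0015,-0.0018,0.056],[-0.0015,-0.0018,0.056]], "claw": [0.5,0.5,0.5,0.5]}}

```text
time: 25.95
eef_pos: [0.4248, -0.2093, -0.0176]
tcp_rot: [0.002, 0.068, 0.998, -0.001]
ft_force: [0.3, -0.4, -0.3]
finger_gap: 0.0426
```

```bash
python3 - <<'E'
from fit import *
cur(); nav((.4233,-.2078,-.021),-.1356)
E
```

```text
t 25.95 pos [ 0.4248 -0.2093 -0.0176] yaw/pitch/roll [-0.136  -0.0045 -0.0028] gap 0.0426 F [ 0.3 -0.4 -0.3] j6 [-0.56  0.57  1.99 -0.    0.57 -1.99]
t 25.95 pos [ 0.4248 -0.2093 -0.0176] gap 0.0426 F [ 0.3 -0.4 -0.3]
lin [0.0017, 0.0013, 0.0034] turn [-0.0022, 0.0048, -0.0004]
```

Request:
{"method": "jog_arm", "body": {"turn": [[-0.001,0.003,0],[-0.001,0.003,0],[-0.001,0.003,0]], "linear": [[0.001,0.001,0.002],[0.001,0.001,0.002],[0.001,0.001,0.002]], "claw": [0.5,0.5,0.5]}}

```text
time: 26.32
eef_pos: [0.4237, -0.2084, -0.0195]
tcp_rot: [0.001, 0.068, 0.998, -0.001]
ft_force: [-0.2, 0.4, 0.3]
finger_gap: 0.0426
```

```bash
python3 - <<'E'
from fit import *
cur(); nav((.4233,-.2078,-.021),-.1356)
E
```

```text
t 26.32 pos [ 0.4237 -0.2084 -0.0195] yaw/pitch/roll [-0.1363 -0.0024 -0.0019] gap 0.0426 F [-0.2  0.4  0.3] j6 [-0.56  0.58  1.99 -0.    0.57 -1.99]
t 26.32 pos [ 0.4237 -0.2084 -0.0195] gap 0.0426 F [-0.2  0.4  0.3]
lin [0.0005, 0.0005, 0.0015] turn [-0.0016, 0.0026, -0.0007]
```

Close, with 1 mm lower in the same call.

Request:
{"method": "jog_arm", "body": {"turn": [[-0.0015,0.0025,0],[-0.0015,0.0025,0],[-0.0015,0.0025,0],[-0.0015,0.0025,0],[-0.0015,0.0025,0]], "linear": [[0,0.0005,0.001],[0,0.0005,0.001],[0,0.0005,0.001],[0,0.0005,0.001],[0,0.0005,0.001]], "claw": [0.5,0,0,0,0]}}

```text
time: 26.95
eef_pos: [0.4236, -0.2078, -0.0207]
tcp_rot: [-0.0, 0.068, 0.998, 0.0]
ft_force: [-0.9, 0.5, 4.6]
finger_gap: 0.0207
```

```bash
python3 - <<'E'
from fit import *
cur(); p=slot(2,-110+.5); nav((*p,-.006),-.2323); snap('wrist','w24')
E
```

```text
t 26.95 pos [ 0.4236 -0.2078 -0.0207] yaw/pitch/roll [-0.1363  0.0003  0.0002] gap 0.0207 F [-0.9  0.5  4.6] j6 [-0.55  0.58  1.99 -0.    0.57 -1.99]
t 26.95 pos [ 0.4236 -0.2078 -0.0207] gap 0.0207 F [-0.9  0.5  4.6]
lin [-0.1413, 0.0945, -0.0147] turn [0.0001, -0.0003, 0.096]
```

View pics/w24.png

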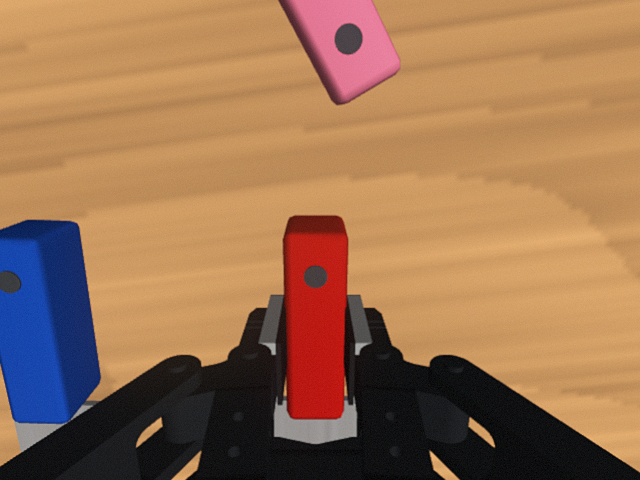

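Request:
{"method": "jog_arm", "body": {"turn": [[0,0,0],[0,0,0.03],[0,0,0.06],[0,0,0.096],[0,0,0.096]], "linear": [[0,0,-0.014],[-0.035,0.025,-0.0145],[-0.08,0.055,-0.0145],[-0.125,0.085,-0.0145],[-0.1413,0.0945,-0.0145]], "claw": [0,0,0,0,0]}}

```text
time: 27.62
eef_pos: [0.5788, -0.1319, -0.0056]
tcp_rot: [0.001, 0.115, 0.993, -0.0]
ft_force: [0.3, 0.1, -1.4]
finger_gap: 0.0205
```

Request:
{"method": "jog_arm", "body": {"turn": [[0,0,0],[0,0,0]], "linear": [[0,0,0.004],[0,0,0.005]], "claw": [0,0]}}

```text
time: 27.88
eef_pos: [0.5752, -0.1335, -0.0117]
tcp_rot: [-0.001, 0.116, 0.993, 0.0]
ft_force: [0.8, 0.2, -1.2]
finger_gap: 0.0203
```

```bash
python3 - <<'E'
from fit import *
cur(); p=slot(2,-37); nav((*p,-.0118),-.2323); snap('wrist','w25')
E
```

```text
t 27.88 pos [ 0.5752 -0.1335 -0.0117] yaw/pitch/roll [-0.2326  0.0018  0.0006] gap 0.0203 F [ 0.8  0.2 -1.2] j6 [-0.31  0.71  1.67  0.    0.77 -1.65]
t 27.88 pos [ 0.5752 -0.1335 -0.0117] gap 0.0203 F [ 0.8  0.2 -1.2]
lin [-0.0737, 0.0004, -0.0] turn [0.0002, -0.0019, -0.0003]
```

View pics/w25.png

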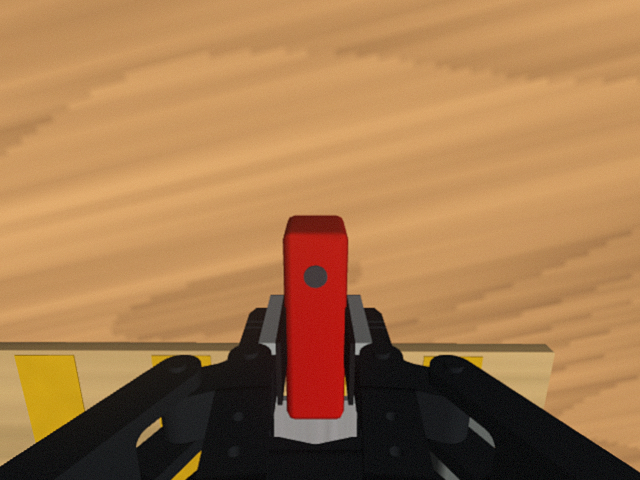

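Request:
{"method": "jog_arm", "body": {"turn": [[0,0,0],[0,0,0],[0,0,0],[0,0,0]], "linear": [[-0.01,0.0003,0],[-0.02,0.0003,0],[-0.03,0.0003,0],[-0.035,0.0003,0]], "claw": [0,0,0,0]}}

```text
time: 28.42
eef_pos: [0.6113, -0.1413, -0.0115]
tcp_rot: [-0.0, 0.116, 0.993, 0.0]
ft_force: [-0.5, -0.4, -0.5]
finger_gap: 0.0208
```

```bash
python3 - <<'E'
from fit import *
cur(); p=slot(2,-37); nav((*p,-.0118),-.2323)
E
```

```text
t 28.43 pos [ 0.6113 -0.1413 -0.0115] yaw/pitch/roll [-2.324e-01  2.000e-04  2.000e-04] gap 0.0208 F [-0.5 -0.4 -0.5] j6 [-0.3   0.75  1.57  0.    0.82 -1.64]
t 28.43 pos [ 0.6113 -0.1413 -0.0115] gap 0.0208 F [-0.5 -0.4 -0.5]
lin [-0.0368, -0.0003, 0.0003] turn [0.0001, -0.0002, -0.0001]
```

Request:
{"method": "jog_arm", "body": {"turn": [[0,0,0],[0,0,0],[0,0,0],[0,0,0],[0,0,0]], "linear": [[-0.01,0,0],[-0.02,0,0],[-0.03,0,0],[-0.036,0,0],[-0.038,0,0]], "claw": [0,0,0,0,0]}}

```text
time: 29.05
eef_pos: [0.646, -0.1494, -0.012]
tcp_rot: [-0.003, 0.116, 0.993, 0.0]
ft_force: [-13.8, 3.5, 5.7]
finger_gap: 0.0207
```

Request:
{"method": "jog_arm", "body": {"turn": [[0,0,0],[0,0,0],[0,0,0]], "linear": [[-0.001,0,0],[-0.002,0,0],[-0.003,0,0]], "claw": [0,0,0]}}

```text
time: 29.42
eef_pos: [0.6458, -0.1493, -0.0124]
tcp_rot: [-0.006, 0.116, 0.993, 0.001]
ft_force: [-25.8, 5.9, 13.0]
finger_gap: 0.0207
```

Request:
{"method": "jog_arm", "body": {"turn": [[0,0,0],[0,0,0],[0,0,0],[0,0,0]], "linear": [[0.003,0,0.0003],[0.003,0,0.0003],[0.003,0,0.0003],[0.003,0,0.0003]], "claw": [0,0.38,0.38,0.38]}}

```text
time: 29.92
eef_pos: [0.6479, -0.1499, -0.0117]
tcp_rot: [0.0, 0.116, 0.993, 0.0]
ft_force: [-0.8, 0.1, -0.7]
finger_gap: 0.0324
```

Request:
{"method": "jog_arm", "body": {"turn": [[0,0,0],[0,0,0],[0,0,0],[0,0,0]], "linear": [[0,0,-0.03],[0,0,-0.08],[0.02,0,-0.13],[0.02,0,-0.13]], "claw": [0.38,0.38,0.38,0.38]}}

```text
time: 30.42
eef_pos: [0.6295, -0.1457, 0.1226]
tcp_rot: [0.003, 0.116, 0.993, -0.001]
ft_force: [-0.2, 0.8, -0.1]
finger_gap: 0.0323
```

```bash
python3 - <<'E'
from fit import *
cur(); nav((.4119,-.3106,.12),-.1746); snap('wrist','w26')
E
```

```text
t 30.43 pos [ 0.6295 -0.1457  0.1226] yaw/pitch/roll [-0.2323 -0.006  -0.0017] gap 0.0323 F [-0.2  0.8 -0.1] j6 [-0.3   0.6   1.46  0.    1.08 -1.64]
t 30.43 pos [ 0.6295 -0.1457  0.1226] gap 0.0323 F [-0.2  0.8 -0.1]
lin [0.1738, -0.2106, 0.0016] turn [-0.0005, 0.0062, -0.0576]
```

View pics/w26.png

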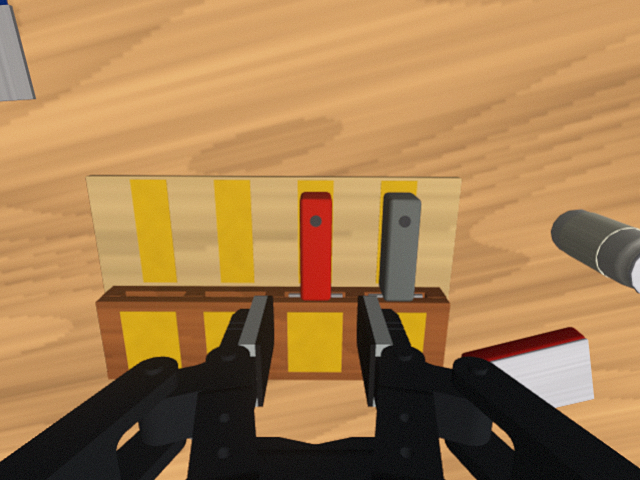

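Red is home in slot 2 beside grey. Next, blue.

Request:
{"method": "jog_arm", "body": {"turn": [[0,0.003,-0.058],[0,0.003,-0.058],[0,0.003,-0.058],[0,0.003,-0.058],[0,0.003,-0.058]], "linear": [[0.174,-0.211,0.002],[0.174,-0.211,0.002],[0.174,-0.211,0.002],[0.174,-0.211,0.002],[0.174,-0.211,0.002]], "claw": [0.5,0.5,0.5,0.5,0.5]}}

```text
time: 31.1
eef_pos: [0.4076, -0.3117, 0.1152]
tcp_rot: [-0.003, 0.088, 0.996, 0.001]
ft_force: [0.1, 0.0, 1.1]
finger_gap: 0.0428
```

```bash
python3 - <<'E'
from fit import *
cur(); nav((.4119,-.3106,.12),-.1746)
E
```

```text
t 31.1 pos [ 0.4076 -0.3117  0.1152] yaw/pitch/roll [-0.1767  0.0051  0.0022] gap 0.0428 F [0.1 0.  1.1] j6 [-0.74  0.4   1.82 -0.    0.93 -2.14]
t 31.1 pos [ 0.4076 -0.3117  0.1152] gap 0.0428 F [0.1 0.  1.1]
lin [-0.004, 0.0019, -0.0049] turn [0.0013, -0.0054, -0.0021]
```

Request:
{"method": "jog_arm", "body": {"turn": [[0,0,0],[0,0,0]], "linear": [[0,0,0],[0,0,0]], "claw": [0.5,0.5]}}

```text
time: 31.35
eef_pos: [0.4107, -0.3101, 0.1157]
tcp_rot: [-0.002, 0.087, 0.996, 0.001]
ft_force: [0.2, -0.2, -0.1]
finger_gap: 0.0432
```

```bash
python3 - <<'E'
from fit import *
cur(); snap('wrist','w27')
E
```

```text
t 31.35 pos [ 0.4107 -0.3101  0.1157] yaw/pitch/roll [-0.1741  0.0039  0.0015] gap 0.0432 F [ 0.2 -0.2 -0.1] j6 [-0.74  0.4   1.82 -0.    0.93 -2.13]
```

View pics/w27.png

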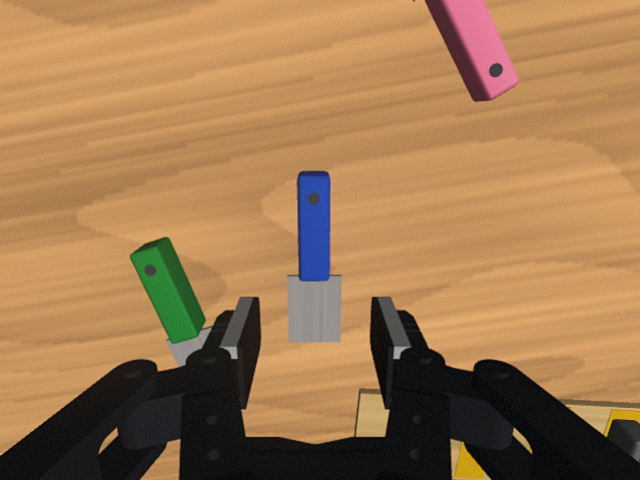

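```bash
python3 - <<'E'
from fit import *
c=load('w27')[1]
x,r=fit([(c,np.array([(298.5,175),(329.5,175),(329.5,280),(300,280.5),(287.5,276),(341.5,275.5),(289.5,342.5),(340.5,342)]),SC)])
print(x.round(4),r.round(1).tolist()); nav((x[0],x[1],-.021),x[2])
E
```

```text
[ 0.411  -0.3106 -0.1681] [[-1.6, 0.0], [1.4, -0.2], [0.8, 2.0], [-1.1, 1.7], [-0.3, -0.5], [0.5, -0.3], [-0.4, -0.7], [0.5, -0.5]]
t 31.4 pos [ 0.4109 -0.3099  0.1158] gap 0.0426 F [ 0.7  0.3 -0.3]
lin [-0.0008, -0.0008, 0.1368] turn [0.0007, -0.004, -0.0053]
```

Request:
{"method": "jog_arm", "body": {"turn": [[0.001,-0.004,-0.005],[0.001,-0.004,-0.005],[0.001,-0.004,-0.005],[0.001,-0.004,-0.005],[0.001,-0.004,-0.005]], "linear": [[-0.001,-0.001,0.05],[-0.001,-0.001,0.1],[-0.001,-0.001,0.125],[-0.001,-0.001,0.134],[-0.001,-0.001,0.134]], "claw": [0.5,0.5,0.5,0.5,0.5]}}

```text
time: 32.02
eef_pos: [0.411, -0.3113, -0.0177]
tcp_rot: [0.0, 0.084, 0.996, -0.0]
ft_force: [0.1, -0.3, 0.9]
finger_gap: 0.0425
```

Request:
{"method": "jog_arm", "body": {"turn": [[0,0,0],[0,0,0]], "linear": [[0,0,0],[0,0,0]], "claw": [0.5,0.5]}}

```text
time: 32.28
eef_pos: [0.4111, -0.312, -0.0168]
tcp_rot: [0.001, 0.085, 0.996, -0.001]
ft_force: [-0.5, -0.2, 0.5]
finger_gap: 0.0428
```

```bash
python3 - <<'E'
from fit import *
cur(); nav((.411,-.3106,-.021),-.1681)
E
```

```text
t 32.27 pos [ 0.4111 -0.312  -0.0168] yaw/pitch/roll [-0.1693 -0.0016 -0.0019] gap 0.0428 F [-0.5 -0.2  0.5] j6 [-0.74  0.62  1.88 -0.    0.64 -2.14]
t 32.27 pos [ 0.4111 -0.312  -0.0168] gap 0.0428 F [-0.5 -0.2  0.5]
lin [0.0003, 0.0013, 0.0042] turn [-0.0016, 0.0019, -0.0012]
```

Request:
{"method": "jog_arm", "body": {"turn": [[-0.0015,0.002,-0.001],[-0.0015,0.002,-0.001],[-0.0015,0.002,-0.001],[-0.0015,0.002,-0.001],[-0.0015,0.002,-0.001]], "linear": [[0,0.001,0.004],[0,0.001,0.004],[0,0.001,0.004],[0,0.001,0.004],[0,0.001,0.004]], "claw": [0.5,0,0,0,0]}}

```text
time: 32.9
eef_pos: [0.4108, -0.3107, -0.0216]
tcp_rot: [-0.001, 0.084, 0.996, 0.0]
ft_force: [-1.0, 0.6, 4.1]
finger_gap: 0.0206
```

```bash
python3 - <<'E'
from fit import *
cur(); p=slot(1,-110); nav((*p,-.006),-.2323); snap('wrist','w28')
E
```

```text
t 32.9 pos [ 0.4108 -0.3107 -0.0216] yaw/pitch/roll [-0.1684  0.0012  0.0009] gap 0.0206 F [-1.   0.6  4.1] j6 [-0.74  0.63  1.88 -0.    0.64 -2.14]
t 32.9 pos [ 0.4108 -0.3107 -0.0216] gap 0.0206 F [-1.   0.6  4.1]
lin [-0.1293, 0.1427, -0.0157] turn [0.0007, -0.0014, 0.0639]
```

View pics/w28.png

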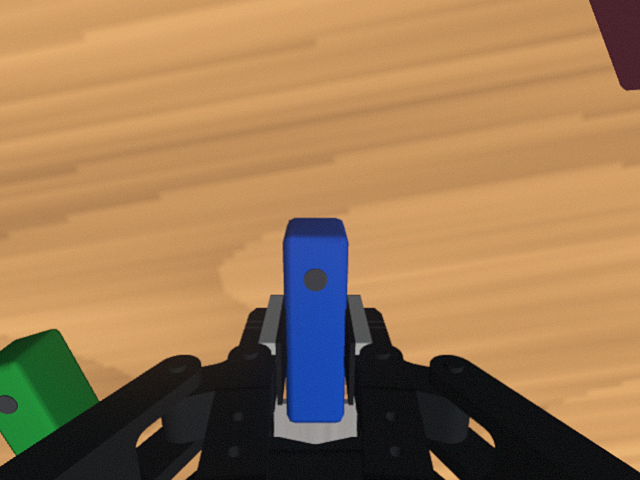

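Request:
{"method": "jog_arm", "body": {"turn": [[0,-0.001,0],[0,-0.001,0.02],[0,-0.001,0.04],[0,-0.001,0.064],[0,-0.001,0.064]], "linear": [[0,0,-0.0155],[-0.03,0.035,-0.0155],[-0.07,0.08,-0.0155],[-0.11,0.125,-0.0155],[-0.129,0.143,-0.0155]], "claw": [0,0,0,0,0]}}

```text
time: 33.58
eef_pos: [0.564, -0.1891, -0.0054]
tcp_rot: [0.0, 0.115, 0.993, 0.0]
ft_force: [-0.5, -0.6, -1.4]
finger_gap: 0.0205
```

Request:
{"method": "jog_arm", "body": {"turn": [[0,0,0],[0,0,0],[0,0,0]], "linear": [[0,0,0.004],[0,0,0.006],[0,0,0.006]], "claw": [0,0,0]}}

```text
time: 33.95
eef_pos: [0.561, -0.1919, -0.0124]
tcp_rot: [-0.001, 0.116, 0.993, 0.0]
ft_force: [-0.5, -0.4, -0.8]
finger_gap: 0.0203
```

```bash
python3 - <<'E'
from fit import *
cur(); p=slot(1,-37.5); nav((*p,-.0126),-.2323); snap('wrist','w29'); im,_=snap('side','s29')
cv2.imwrite('pics/s29a.png',cv2.resize(im[210:350,320:480,::-1],None,fx=4.5,fy=4.2,interpolation=cv2.INTER_CUBIC))
E
```

```text
t 33.95 pos [ 0.561  -0.1919 -0.0124] yaw/pitch/roll [-0.2335  0.0011  0.0011] gap 0.0203 F [-0.5 -0.4 -0.8] j6 [-0.41  0.71  1.67  0.    0.77 -1.75]
t 33.95 pos [ 0.561  -0.1919 -0.0124] gap 0.0203 F [-0.5 -0.4 -0.8]
lin [-0.0736, 0.0006, 0.0001] turn [0.0008, -0.0013, -0.0012]
```

View pics/s29a.png

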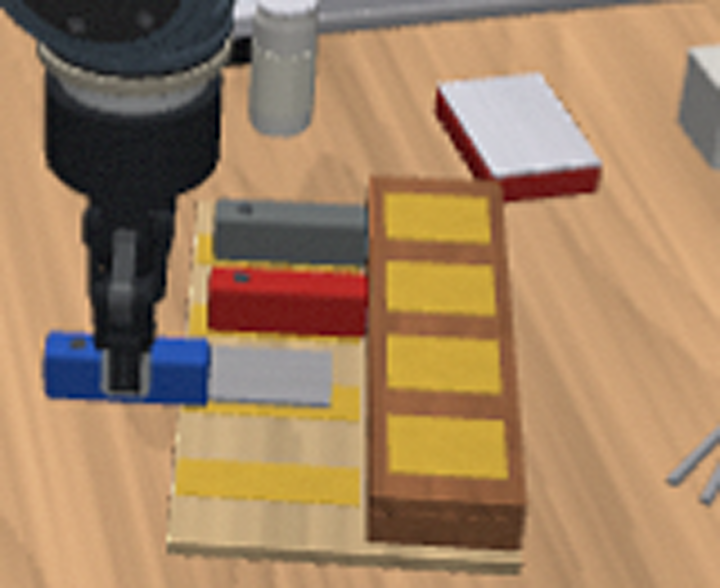

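Grey and red sit fully against the block; blue is lined up with slot 1. Inserting.

Request:
{"method": "jog_arm", "body": {"turn": [[0,0,-0.001],[0,0,-0.001],[0,0,-0.001],[0,0,-0.001]], "linear": [[-0.01,0.0005,0],[-0.02,0.0005,0],[-0.03,0.0005,0],[-0.035,0.0005,0]], "claw": [0,0,0,0]}}

```text
time: 34.55
eef_pos: [0.5968, -0.199, -0.0124]
tcp_rot: [-0.0, 0.115, 0.993, 0.0]
ft_force: [0.2, -0.8, -1.9]
finger_gap: 0.0204
```

```bash
python3 - <<'E'
from fit import *
cur(); p=slot(1,-37.5); nav((*p,-.0126),-.2323)
E
```

```text
t 34.55 pos [ 0.5968 -0.199  -0.0124] yaw/pitch/roll [-2.311e-01  1.000e-04  7.000e-04] gap 0.0204 F [ 0.2 -0.8 -1.9] j6 [-0.4   0.76  1.56  0.    0.82 -1.74]
t 34.55 pos [ 0.5968 -0.199  -0.0124] gap 0.0204 F [ 0.2 -0.8 -1.9]
lin [-0.0371, -0.0009, 0.0002] turn [0.0006, -0.0002, 0.0012]
```

Request:
{"method": "jog_arm", "body": {"turn": [[0,0,0.001],[0,0,0.001],[0,0,0.001],[0,0,0.001],[0,0,0.001]], "linear": [[-0.01,-0.0008,0],[-0.02,-0.0008,0],[-0.03,-0.0008,0],[-0.036,-0.0008,0],[-0.038,-0.0008,0]], "claw": [0,0,0,0,0]}}

```text
time: 35.17
eef_pos: [0.6311, -0.2077, -0.0129]
tcp_rot: [-0.003, 0.116, 0.993, 0.001]
ft_force: [-14.1, 3.6, 7.2]
finger_gap: 0.0204
```

Request:
{"method": "jog_arm", "body": {"turn": [[0,0,0],[0,0,0],[0,0,0]], "linear": [[-0.001,0,0],[-0.002,0,0],[-0.0025,0,0]], "claw": [0,0,0]}}

```text
time: 35.55
eef_pos: [0.6309, -0.2076, -0.0132]
tcp_rot: [-0.006, 0.116, 0.993, 0.001]
ft_force: [-23.5, 5.5, 13.3]
finger_gap: 0.0209
```

Request:
{"method": "jog_arm", "body": {"turn": [[0,0,0],[0,0,0],[0,0,0],[0,0,0]], "linear": [[0.003,0,0.0003],[0.003,0,0.0003],[0.003,0,0.0003],[0.003,0,0.0003]], "claw": [0,0.38,0.38,0.38]}}

```text
time: 36.05
eef_pos: [0.6327, -0.2083, -0.0126]
tcp_rot: [0.0, 0.116, 0.993, 0.0]
ft_force: [1.0, -0.4, 0.3]
finger_gap: 0.0325
```

Request:
{"method": "jog_arm", "body": {"turn": [[0,0,0],[0,0,0],[0,0,0],[0,0,0]], "linear": [[0,0,-0.03],[0,0,-0.08],[0.02,0,-0.13],[0.02,0,-0.13]], "claw": [0.38,0.38,0.38,0.38]}}

```text
time: 36.55
eef_pos: [0.6143, -0.2043, 0.1218]
tcp_rot: [0.003, 0.116, 0.993, -0.001]
ft_force: [0.6, -0.7, -1.1]
finger_gap: 0.0325
```

```bash
python3 - <<'E'
from fit import *
cur(); nav((.4416,-.4244,.12),.1387); snap('wrist','w30')
E
```

```text
t 36.55 pos [ 0.6143 -0.2043  0.1218] yaw/pitch/roll [-0.2323 -0.0059 -0.0018] gap 0.0325 F [ 0.6 -0.7 -1.1] j6 [-0.39  0.6   1.46  0.    1.08 -1.73]
t 36.55 pos [ 0.6143 -0.2043  0.1218] gap 0.0325 F [ 0.6 -0.7 -1.1]
lin [0.1174, -0.2539, 0.0012] turn [-0.0015, 0.006, -0.371]
```

View pics/w30.png

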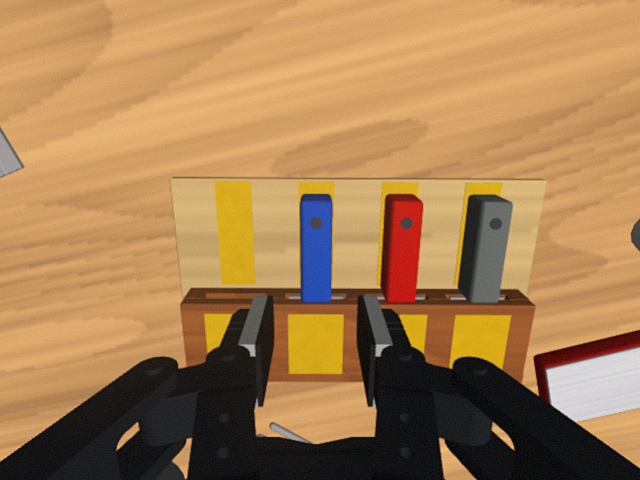

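Three are home. Next, green.

Request:
{"method": "jog_arm", "body": {"turn": [[0,0.003,-0.1],[0,0.003,-0.2],[0,0.003,-0.3],[0,0.003,-0.371],[0,0.003,-0.371]], "linear": [[0.03,-0.05,0.001],[0.06,-0.11,0.001],[0.09,-0.17,0.001],[0.11,-0.23,0.001],[0.117,-0.254,0.001]], "claw": [0.5,0.5,0.5,0.5,0.5]}}

```text
time: 37.22
eef_pos: [0.4386, -0.4258, 0.1149]
tcp_rot: [-0.002, -0.069, 0.998, 0.001]
ft_force: [0.1, 1.2, -0.0]
finger_gap: 0.043
```

Request:
{"method": "jog_arm", "body": {"turn": [[0,0,0],[0,0,0]], "linear": [[0,0,0],[0,0,0]], "claw": [0.5,0.5]}}

```text
time: 37.48
eef_pos: [0.4408, -0.4231, 0.1152]
tcp_rot: [-0.002, -0.069, 0.998, 0.001]
ft_force: [-0.3, 0.2, -0.7]
finger_gap: 0.0424
```

```bash
python3 - <<'E'
from fit import *
cur(); nav((.4416,-.4244,.12),.1387); snap('wrist','w31')
E
```

```text
t 37.48 pos [ 0.4408 -0.4231  0.1152] yaw/pitch/roll [0.1388 0.0043 0.0023] gap 0.0424 F [-0.3  0.2 -0.7] j6 [-0.84  0.55  1.56 -0.    1.03 -2.55]
t 37.48 pos [ 0.4408 -0.4231  0.1152] gap 0.0424 F [-0.3  0.2 -0.7]
lin [-0.0006, -0.0014, -0.0048] turn [0.0029, -0.0039, 0.0001]
```

View pics/w31.png

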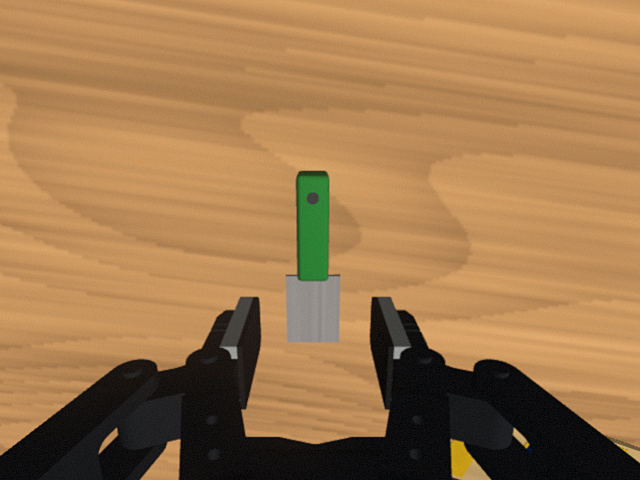

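```bash
python3 - <<'E'
from fit import *
c=load('w31')[1]
x,r=fit([(c,np.array([(297.5,175),(328,175),(328,280),(298.5,280.5),(286.5,276),(340,275.5),(288.5,342.5),(339.5,342)]),SC)])
print(x.round(4),r.round(1).tolist()); nav((x[0],x[1],-.021),x[2])
E
```

```text
[ 0.4412 -0.4246  0.1458] [[-2.1, -0.0], [1.5, -0.3], [1.0, 2.1], [-0.9, 1.8], [-0.5, -0.4], [0.8, -0.3], [-0.6, -0.5], [0.4, -0.4]]
t 37.52 pos [ 0.441  -0.4229  0.1155] gap 0.0426 F [ 0.1 -0.4  1.1]
lin [-0.0004, -0.0021, 0.1365] turn [0.0026, -0.0037, -0.0063]
```

Request:
{"method": "jog_arm", "body": {"turn": [[0.0025,-0.0035,-0.006],[0.0025,-0.0035,-0.006],[0.0025,-0.0035,-0.006],[0.0025,-0.0035,-0.006],[0.0025,-0.0035,-0.006]], "linear": [[-0.0005,-0.002,0.05],[-0.0005,-0.002,0.1],[-0.0005,-0.002,0.125],[-0.0005,-0.002,0.134],[-0.0005,-0.002,0.134]], "claw": [0.5,0.5,0.5,0.5,0.5]}}

```text
time: 38.15
eef_pos: [0.4415, -0.4253, -0.0176]
tcp_rot: [0.0, -0.073, 0.997, -0.0]
ft_force: [0.1, -0.5, -0.1]
finger_gap: 0.0428
```

Request:
{"method": "jog_arm", "body": {"turn": [[0,0,0],[0,0,0]], "linear": [[0,0,0],[0,0,0]], "claw": [0.5,0.5]}}

```text
time: 38.4
eef_pos: [0.4414, -0.4261, -0.0167]
tcp_rot: [0.001, -0.072, 0.997, -0.001]
ft_force: [0.1, -0.4, -0.2]
finger_gap: 0.0424
```

```bash
python3 - <<'E'
from fit import *
cur(); nav((.4412,-.4246,-.021),.1458)
E
```

```text
t 38.4 pos [ 0.4414 -0.4261 -0.0167] yaw/pitch/roll [ 0.1448 -0.0016 -0.0023] gap 0.0424 F [ 0.1 -0.4 -0.2] j6 [-0.84  0.74  1.61 -0.    0.79 -2.56]
t 38.4 pos [ 0.4414 -0.4261 -0.0167] gap 0.0424 F [ 0.1 -0.4 -0.2]
lin [-0.0, 0.0016, 0.0043] turn [-0.0025, 0.0012, -0.001]
```

Request:
{"method": "jog_arm", "body": {"turn": [[-0.002,0.0015,-0.001],[-0.002,0.0015,-0.001],[-0.002,0.0015,-0.001],[-0.002,0.0015,-0.001],[-0.002,0.0015,-0.001]], "linear": [[0,0.0013,0.004],[0,0.0013,0.004],[0,0.0013,0.004],[0,0.0013,0.004],[0,0.0013,0.004]], "claw": [0.5,0,0,0,0]}}

```text
time: 39.02
eef_pos: [0.4408, -0.4245, -0.0217]
tcp_rot: [-0.001, -0.073, 0.997, 0.0]
ft_force: [-0.2, 0.2, 2.7]
finger_gap: 0.0206
```

```bash
python3 - <<'E'
from fit import *
cur(); p=slot(0,-112); nav((*p,-.006),-.2323); snap('wrist','w32')
E
```

```text
t 39.02 pos [ 0.4408 -0.4245 -0.0217] yaw/pitch/roll [0.1457 0.0012 0.0006] gap 0.0206 F [-0.2  0.2  2.7] j6 [-0.84  0.75  1.61 -0.    0.78 -2.56]
t 39.02 pos [ 0.4408 -0.4245 -0.0217] gap 0.0206 F [-0.2  0.2  2.7]
lin [-0.1299, 0.1578, -0.0157] turn [0.0005, -0.0012, 0.378]
```

View pics/w32.png

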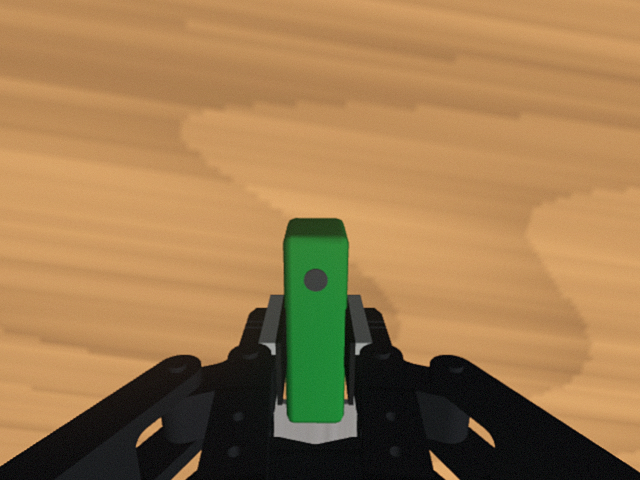

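Request:
{"method": "jog_arm", "body": {"turn": [[0,-0.001,0.06],[0,-0.001,0.17],[0,-0.001,0.28],[0,-0.001,0.378],[0,-0.001,0.378]], "linear": [[0,0,-0.015],[-0.025,0.035,-0.0155],[-0.06,0.08,-0.0155],[-0.1,0.125,-0.0155],[-0.13,0.158,-0.0155]], "claw": [0,0,0,0,0]}}

```text
time: 39.7
eef_pos: [0.5473, -0.2471, -0.0064]
tcp_rot: [-0.0, 0.116, 0.993, 0.0]
ft_force: [0.7, -0.4, -0.2]
finger_gap: 0.0203
```

Request:
{"method": "jog_arm", "body": {"turn": [[0,0,0],[0,0,0],[0,0,0]], "linear": [[0,0,0.004],[0,0,0.006],[0,0,0.006]], "claw": [0,0,0]}}

```text
time: 40.08
eef_pos: [0.5457, -0.2501, -0.0126]
tcp_rot: [-0.001, 0.117, 0.993, 0.0]
ft_force: [-0.9, -0.7, -0.3]
finger_gap: 0.0205
```

```bash
python3 - <<'E'
from fit import *
cur(); p=slot(0,-37.5); nav((*p,-.0126),-.2323); snap('wrist','w33'); im,_=snap('side','s33')
cv2.imwrite('pics/s33a.png',cv2.resize(im[210:350,320:480,::-1],None,fx=4.5,fy=4.2,interpolation=cv2.INTER_CUBIC))
E
```

```text
t 40.08 pos [ 0.5457 -0.2501 -0.0126] yaw/pitch/roll [-0.2337  0.0009  0.0009] gap 0.0205 F [-0.9 -0.7 -0.3] j6 [-0.51  0.72  1.65  0.    0.78 -1.85]
t 40.08 pos [ 0.5457 -0.2501 -0.0126] gap 0.0205 F [-0.9 -0.7 -0.3]
lin [-0.075, 0.0008, -0.0001] turn [0.0007, -0.0011, -0.0014]
```

View pics/s33a.png

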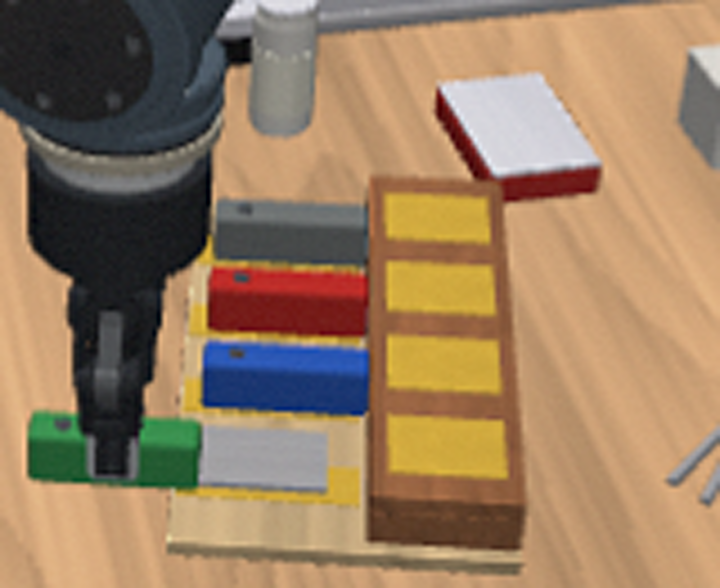

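View pics/w33.png

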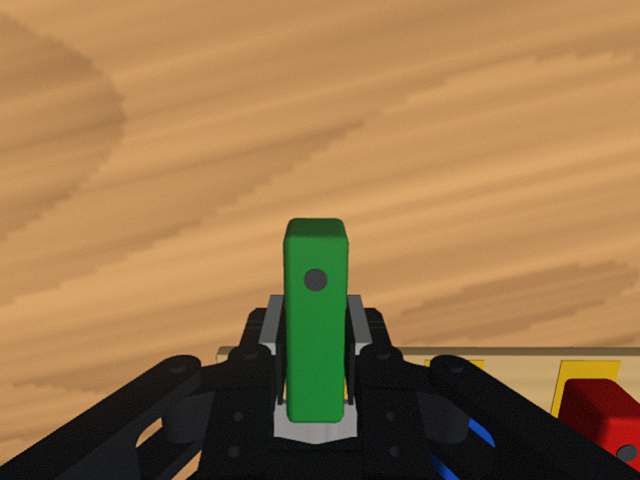

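Request:
{"method": "jog_arm", "body": {"turn": [[0,0,-0.001],[0,0,-0.001],[0,0,-0.001],[0,0,-0.001]], "linear": [[-0.01,0.0005,0],[-0.02,0.0005,0],[-0.03,0.0005,0],[-0.037,0.0005,0]], "claw": [0,0,0,0]}}

```text
time: 40.67
eef_pos: [0.5834, -0.2574, -0.0124]
tcp_rot: [-0.0, 0.115, 0.993, 0.0]
ft_force: [-0.6, 0.5, -1.5]
finger_gap: 0.0209
```

```bash
python3 - <<'E'
from fit import *
cur(); p=slot(0,-37.5); nav((*p,-.0126),-.2323)
E
```

```text
t 40.67 pos [ 0.5834 -0.2574 -0.0124] yaw/pitch/roll [-2.311e-01  2.000e-04  6.000e-04] gap 0.0209 F [-0.6  0.5 -1.5] j6 [-0.49  0.77  1.54  0.    0.84 -1.83]
t 40.67 pos [ 0.5834 -0.2574 -0.0124] gap 0.0209 F [-0.6  0.5 -1.5]
lin [-0.0367, -0.001, 0.0002] turn [0.0006, -0.0003, 0.0012]
```

Request:
{"method": "jog_arm", "body": {"turn": [[0,0,0.001],[0,0,0.001],[0,0,0.001],[0,0,0.001],[0,0,0.001]], "linear": [[-0.01,-0.0008,0],[-0.02,-0.0008,0],[-0.03,-0.0008,0],[-0.036,-0.0008,0],[-0.038,-0.0008,0]], "claw": [0,0,0,0,0]}}

```text
time: 41.3
eef_pos: [0.617, -0.266, -0.0129]
tcp_rot: [-0.004, 0.116, 0.993, 0.001]
ft_force: [-19.0, 3.8, 10.0]
finger_gap: 0.0207
```

Request:
{"method": "jog_arm", "body": {"turn": [[0,0,0],[0,0,0],[0,0,0]], "linear": [[-0.001,0,0],[-0.002,0,0],[-0.0025,0,0]], "claw": [0,0,0]}}

```text
time: 41.68
eef_pos: [0.6168, -0.2659, -0.0131]
tcp_rot: [-0.006, 0.116, 0.993, 0.002]
ft_force: [-29.9, 6.4, 17.4]
finger_gap: 0.0205
```

Request:
{"method": "jog_arm", "body": {"turn": [[0,0,0],[0,0,0],[0,0,0],[0,0,0]], "linear": [[0.0035,0,0.0003],[0.0035,0,0.0003],[0.0035,0,0.0003],[0.0035,0,0.0003]], "claw": [0,0.38,0.38,0.38]}}

```text
time: 42.18
eef_pos: [0.6187, -0.2666, -0.0125]
tcp_rot: [0.0, 0.116, 0.993, 0.0]
ft_force: [0.0, 0.3, -0.2]
finger_gap: 0.0322
```

Request:
{"method": "jog_arm", "body": {"turn": [[0,0,0],[0,0,0],[0,0,0],[0,0,0],[0,0,0]], "linear": [[0,0,-0.03],[0,0,-0.08],[0.06,0,-0.14],[0.12,0,-0.2],[0.12,0,-0.25]], "claw": [0.38,0.38,0.38,0.38,0.38]}}

```text
time: 42.8
eef_pos: [0.5084, -0.2404, 0.2149]
tcp_rot: [-0.001, 0.116, 0.993, 0.001]
ft_force: [0.6, -0.5, 0.2]
finger_gap: 0.0327
```

```bash
python3 - <<'E'
from fit import *
cur(); nav((.48,-.02,.30),-.1); snap('wrist','w34')
E
```

```text
t 42.8 pos [ 0.5084 -0.2404  0.2149] yaw/pitch/roll [-0.2325  0.0021  0.0017] gap 0.0327 F [ 0.6 -0.5  0.2] j6 [-0.52  0.36  1.6   0.    1.19 -1.86]
t 42.8 pos [ 0.5084 -0.2404  0.2149] gap 0.0327 F [ 0.6 -0.5  0.2]
lin [0.0786, 0.208, -0.0847] turn [0.0013, -0.0024, -0.1325]
```

View pics/w34.png

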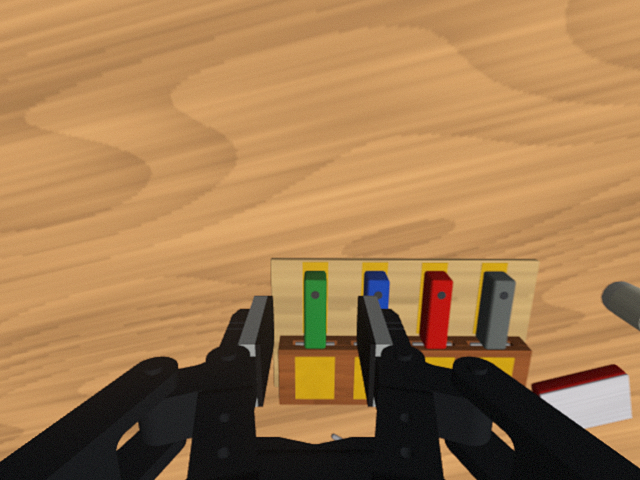

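All four are docked. Moving clear for a last overall check.

Request:
{"method": "jog_arm", "body": {"turn": [[0,0,-0.13],[0,0,-0.13],[0,0,-0.13],[0,0,-0.13],[0,0,-0.13]], "linear": [[0.079,0.208,-0.085],[0.079,0.208,-0.085],[0.079,0.208,-0.085],[0.079,0.208,-0.085],[0.079,0.208,-0.085]], "claw": [0.5,0.5,0.5,0.5,0.5]}}

```text
time: 43.48
eef_pos: [0.4819, -0.0183, 0.301]
tcp_rot: [0.001, 0.049, 0.999, 0.0]
ft_force: [1.0, -0.4, 0.1]
finger_gap: 0.0426
```

```bash
python3 - <<'E'
from fit import *
cur(); snap('wrist','w35'); snap('side','s35'); im,_=snap('scene','c35')
cv2.imwrite('pics/c35a.png',cv2.resize(im[180:350,170:510,::-1],None,fx=2.3,fy=2.3,interpolation=cv2.INTER_CUBIC))
E
```

```text
t 43.48 pos [ 0.4819 -0.0183  0.301 ] yaw/pitch/roll [-0.0987 -0.003   0.0006] gap 0.0426 F [ 1.  -0.4  0.1] j6 [-0.14  0.13  1.68  0.    1.33 -1.61]
```

View pics/w35.png

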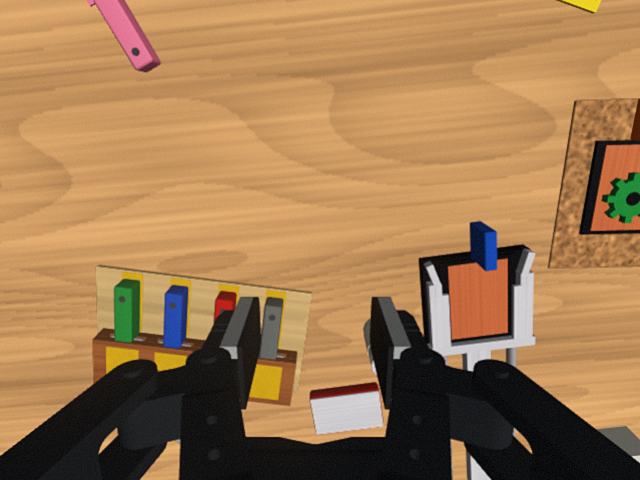

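View pics/s35.png

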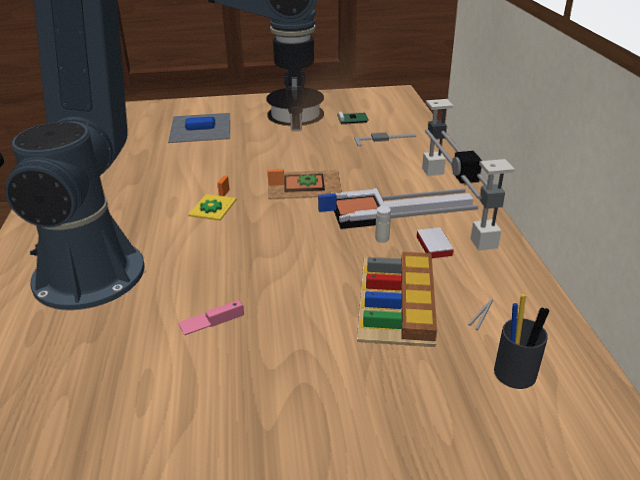

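View pics/c35a.png

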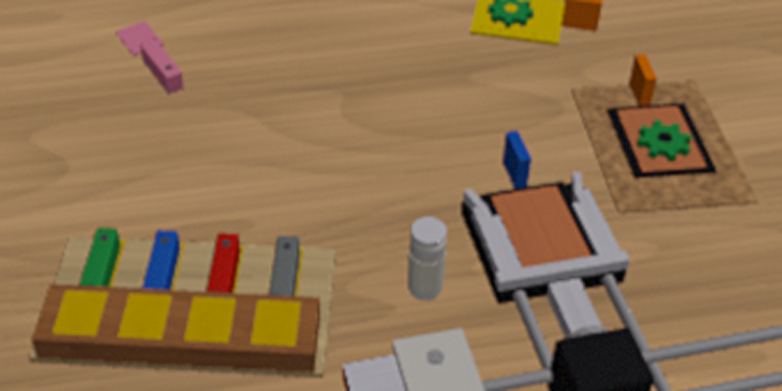

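Everything is in place in all three views: four handles against the block, blue-fin plate home, orange-fin plate on the mat, tin and glue unmoved.

```bash
python3 - <<'E'
from h import *
cur(); print(env.sign_off())
E
```

```text
t 43.62 pos [ 0.4816 -0.0211  0.2989] yaw/pitch/roll [-0.1024  0.0007  0.0005] gap 0.0428 F [-0.3 -0.9  0.5] j6 [-0.14  0.13  1.68  0.    1.33 -1.61]
the job is handed in; nothing more can be done
None
```

The printer is turned round and the job is handed in at 43.6 s of the 210 s allowed.

- **Finished plate:** I drew it level out of the bed and laid it flat on the middle of the cork mat with the gear still on it. In the wrist view it is centred to within a few pixels, and the back of its fin is flush with the mat's front edge.
- **Fresh plate:** I slid it in until it stopped moving and the pushing force rose to about 11 N. In the wrist view afterwards it sat at least as far in as the used plate had.
- **Scrapers:** all four were present. Grey is in slot 3, red in slot 2, blue in slot 1 and green in slot 0. Each was pushed until its handle met the block, at about 20–30 N.

The last wrist, side and scene pictures show all of this in place and the gripper clear. The tin, glue stick and both look-alikes appear unmoved.

- **Missed grasp:** the first try at the grey scraper closed above its handle without touching it. The finger tips stand about 28 mm higher than the reported TCP, so I went lower for all four scrapers. The two fins were therefore gripped near their tops, and neither slipped.
- **Disturbances:** I saw no scraper or plate knocked aside and no slackening of the grip.

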